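Sort rubber moulds by felt weight and push them home in the low racks

ROBOT

A 7-joint arm with a two-finger parallel gripper is mounted at the origin on a cart in front of the work surface, level with it; the furniture and walls round the work are solid. World frame = base frame: x ahead of the robot, y to its left, z up, the work surface at z = 0. Lengths are in m, angles in degrees, forces in N, time in s.
With the tool pointing down it reaches from about 0.425 to 0.825 m from the base axis. Payload 3.6 kg.
Tool frame: the origin (TCP) lies on the centre line of the jaws, within the pads' length; the fingertips stand ahead of it and the grasp point (between the pads) lies 2 mm behind it (finger_overhang is the z of the fingertips in the tool frame, in m); z points along the fingers, y is the line along which they close (so a half turn about z gives the same grasp; the last joint's range is limited). The gripper opens to 93 mm and grips with 3 to 60 N. Pads are 15 mm wide; open, the fingers measure 128 mm over their backs; the gripper's body (75 mm by 188 mm) begins 65 mm behind the grasp point.
Start: joints at [71.075, 35.231, -0.722, 81.555, 0.464, 63.22, -2.315], TCP at [0.194, -0.62, 0.236] pointing down, gripper open.
Joint ranges: [-178.69, 178.69], [-17.37, 117.87], [-77.05, 75.6], [15.02, 138.74], [-78.02, 258.01], [0.78, 113.62], [-162.83, 162.83]. Speed limits (degrees/s): [159.86, 159.86, 180, 180, 180, 180, 180].

INTERFACE

Orientations are given as a 3x3 rotation matrix whose columns are the frame's x, y, z axes.
In Python, from bench import get_state, capture, job_done, finger_overhang gives the robot as it stands.
- The arm moves only by the tool servo_tool, never from a script. Its argument "series" is a list of rows, each an object with "linear": the shift along the tool's x, y, z in mm, a list of three; "rot": the turn, a rotation vector about the tool's x, y, z in rad, a list of three; "hand": the finger opening in mm, from 0 to 93. A call has 1 to 5 rows; each row shifts and turns the commanded pose from where the row before left it, along the tool's axes as they then stand; what a row does not reach is not made up. A row lasts 1/10 s, in which the tool goes at most 50 mm and 8.59 degrees, less where a joint would pass 70% of its speed; a pose out of reach is approached as far as the arm can. A call with a gripper value outside its range is refused whole. The fingers move at their own pace and stop on an object; "force" is the grip in N (left out, the last holds). Time passes only in rows, so rows that do not move let the fingers close. It gives the time, the measured TCP pose, the force, the opening and the grip force at its end, in the units of the state.
- get_state(): the state, without advancing time (a new reading comes with each control period).
- capture(name): name is "side" or "top" or "wrist"; returns a dict with "frame" (480x640x3 uint8, red, green, blue), "range_z" (480x640 float32, m along the optical axis (not along the pixel's ray), 0 where there is no reading), "vertical_fov" (degrees; the focal length in pixels is half the picture's height over the tangent of half this angle, whatever the lens; pixels are square), "cx", "cy" (the principal point, pixels), "k1" (the pictures are not rectified: a ray, as slopes to the right and down, at radius r is drawn at 1 + k1 r^2 times it, then the intrinsics apply), "camera_from_world" (4x4, takes a point from world to camera coordinates); the wrist camera has in their place "T_tool_cam" (4x4, takes a point from camera to tool coordinates, whose origin is the TCP and whose axes are the flange's). Camera axes: x right, y down, z forward; pixel columns grow to the right and rows downward; lengths in m; the calibration is good to about 2 mm. A picture is of the moment at which its call begins: read the wrist's pose just before it.
- job_done(): hands the job in; it is judged then, once.
The state is a dict: "time_s": time; "joint_pos": joint angles; "joint_velocities": joint speeds; "joint_efforts": joint torques, N m; "ee_pos": TCP position; "orientation": TCP orientation; "ft_force": force on the tool from outside, world axes, zero at the start; "moment": the same for the moment, N m; "width": finger opening in m; "grasp_force": force on a finger pad.
Only numpy, scipy, OpenCV 4.12 (cv2) and the standard library are available. Lean on these libraries where they do the work, as an engineer would, in place of code of your own. Each camera call takes 0.05 s, during which the arm holds its last target. There are 200 camera calls.

TASK

These three rubber moulds look the same, but some still have a heavy metal master shut inside and the rest are empty: feel their weight, then put the heavy ones in the red rack and the light ones in the blue rack. Each goes in flat, the way up it lies now and end first, and is pushed fully home against the rear stop. Leave everything else where it is.

Things in the scene. Friction and masses are not known exactly. Their poses are not given: they have to be found in the camera images.
- mould_a: One of three identical-looking brown rubber mould blocks, 50 (x) x 76 (y, long) x 24 mm, flat on the counter in front of the racks, a few mm or more apart, long axis within 0.7 rad of world y. Origin: centre of its underside. Empty: 0.09 to 0.15 kg; with a metal master inside: 0.4 to 0.6 kg; only the weight tells. At most two are of one kind.
- mould_b: One of three identical-looking brown rubber mould blocks, 50 (x) x 76 (y, long) x 24 mm, flat on the counter in front of the racks, a few mm or more apart, long axis within 0.7 rad of world y. Origin: centre of its underside. Empty: 0.09 to 0.15 kg; with a metal master inside: 0.4 to 0.6 kg; only the weight tells. At most two are of one kind.
- mould_c: One of three identical-looking brown rubber mould blocks, 50 (x) x 76 (y, long) x 24 mm, flat on the counter in front of the racks, a few mm or more apart, long axis within 0.7 rad of world y. Origin: centre of its underside. Empty: 0.09 to 0.15 kg; with a metal master inside: 0.4 to 0.6 kg; only the weight tells. At most two are of one kind.
- red_rack: Fixed low red rack for moulds that hold a metal master (heavy); 76 (x) x 128 (y) x 40 mm. Racks may swap places. Origin: centre of underside. Mouth at its x=-38 mm, facing its -x (robot, within 0.04 rad). No floor; roof reaches to the mouth. Inside y -60 to 60 mm, 36 high; rear stop's face at x=+32. Holds two moulds side by side, long axis along x; home, a mould's centre is at x=-6 and its tail sticks out 6 mm.
- blue_rack: Fixed low blue rack for empty moulds (light); 76 (x) x 128 (y) x 40 mm. Racks may swap places. Origin: centre of underside. Mouth at its x=-38 mm, facing its -x (robot, within 0.04 rad). No floor; roof reaches to the mouth. Inside y -60 to 60 mm, 36 high; rear stop's face at x=+32. Holds two moulds side by side, long axis along x; home, a mould's centre is at x=-6 and its tail sticks out 6 mm.
- flux_jar: Flux jar with black lid, 41 mm diameter, 48 mm high, loose, right beside the fixed rolling mill, which stands at x 0.43 to 0.64, y -0.085 to 0.045, 0.28 m high with handles to 0.45 m, and bars the way to the left. Origin: centre of its underside. Leave alone.
- ring_clamp: Wooden ring clamp lying flat, 26 x 118 (y) x 24 mm, loose, right of the moulds with its length roughly along the world x; behind it a fixed bur block, 104 mm high, at x 0.60 to 0.68, y below -0.43. Origin: centre of its underside. Leave alone.
- wax_ring: Cream wax ring, 22 mm wide, 18 mm high, loose on the rear half of the red rack's roof. Origin: centre of its underside. Leave alone.
- charcoal: Piece of charcoal, 23 x 25 x 17 mm, loose on the rear half of the blue rack's roof. Origin: centre of its underside. Leave alone.
- bench_block: Steel bench block, 64 x 64 x 19 mm, on the far side of the rolling mill. Origin: centre of its underside. Leave alone.
- pliers: Blue-handled flat pliers, 39 x 128 x 9 mm, on the far side of the rolling mill. Origin: centre of their underside. Leave alone.
- spray_bottle: Spray bottle, 39 mm diameter, 131 mm high, loose, upright, on the far side of the rolling mill. Origin: centre of its underside. Leave alone.

How it is judged:
By the outcome, as a careful person would: the job done as asked, in the order asked, and still so for the second after the job is handed in, with the robot touching nothing.
It also fails if it takes over 70 s, if anything falls off the work surface, if the arm or the gripper's body presses on something with over 40 N, if the wrist force passes 120 N, or if a joint passes its speed limit or range.

## Working session

There is one attempt and no reset: what is moved stays moved. The work goes in short steps, Python scripts to look and compute and a tool call to move; the robot and the scene stay as the last step left them, time stands still between calls to the robot, and variables do not carry over. Pictures are saved under pics/ and viewed, at most 10 in all, crops included, and the job is handed in when it is done.

Besides the shell and the picture viewer there is one more tool, called after "Emit:" as name(argument=value, ...), one argument or row to a line, values as JSON. servo_tool: Moves the arm, as the interface text tells. Its arguments: {"type":"object","properties":{"series":{"type":"array","items":{"type":"object","properties":{"linear":{"type":"array","items":{"type":"number"}},"rot":{"type":"array","items":{"type":"number"}},"hand":{"type":"number"}}}},"force":{"type":"number"}},"required":["series"]}

```bash
mkdir -p pics; ls; cat > h.py <<'E'
import numpy as np, cv2
from bench import *
def cam(c):
    h=480; f=h/2/np.tan(np.radians(c["vertical_fov"])/2); return f
def world_T(c,st=None):
    if "camera_from_world" in c: return np.linalg.inv(np.array(c["camera_from_world"]))
    T=np.eye(4);T[:3,:3]=np.array(st["orientation"]);T[:3,3]=st["ee_pos"];return T@np.array(c["T_tool_cam"])
def ray(c,uv):
    uv=np.atleast_2d(np.asarray(uv,float)); f=cam(c)
    d=(uv-[c["cx"],c["cy"]])/f; s=d.copy()
    for _ in range(10): s=d/(1+c["k1"]*(s**2).sum(1,keepdims=True))
    return np.c_[s,np.ones(len(s))]
def plane(c,uv,z,st=None):
    T=world_T(c,st); r=ray(c,uv)@T[:3,:3].T; o=T[:3,3]
    return o+r*((z-o[2])/r[:,2])[:,None]
def cloud(c,st=None):
    v,u=np.mgrid[0:480,0:640]; r=ray(c,np.c_[u.ravel(),v.ravel()])*c["range_z"].reshape(-1,1)
    T=world_T(c,st); return (r@T[:3,:3].T+T[:3,3]).reshape(480,640,3)
def save(c,n): cv2.imwrite(f"pics/{n}.png",c["frame"][...,::-1])
E
python3 - <<'E'
from h import *
s=get_state(); print(s, finger_overhang)
for n in("top","side"):
    c=capture(n); save(c,n+"0"); print({k:v for k,v in c.items() if k not in("frame","range_z")})
E
```

```text
pics
{'time_s': 0.0, 'joint_pos': array([71.07413298, 35.28784244, -0.72330085, 81.63919354,  0.46434636,
       63.21894813, -2.31572713]), 'joint_velocities': array([ 0.14887249, -0.03459202,  0.11469604, -0.01339737,  0.01584866,
        0.01426684,  0.0564713 ]), 'joint_efforts': array([ 3.63849413e-04, -4.58936298e+01,  2.09239209e-01, -1.65744710e+01,
       -6.11136435e-02,  2.02717970e-02,  2.27736923e-04]), 'ee_pos': array([ 0.19425084, -0.61952649,  0.23450935]), 'orientation': array([[ 9.54183820e-01,  2.99220036e-01, -7.80018680e-04],
       [ 2.99221051e-01, -9.54180870e-01,  2.37279131e-03],
       [-3.42922008e-05, -2.49747708e-03, -9.99996881e-01]]), 'ft_force': array([-0.9156345 , -0.2002846 , -0.03621878]), 'moment': array([-0.03378272, -0.01601517,  0.02572061]), 'grasp_force': 0.0, 'width': 0.09326370841518927} 0.017
{'vertical_fov': 45.2342251672104, 'cx': 320.89754807185597, 'cy': 236.26870744610693, 'k1': -0.16927840499079985, 'camera_from_world': array([[-0.0153178 , -0.99975282,  0.01611439, -0.10078017],
       [-0.99119409,  0.01306273, -0.13177114,  0.51512165],
       [ 0.13152807, -0.01799093, -0.99114918,  1.28080285],
       [ 0.        ,  0.        ,  0.        ,  1.        ]])}
{'vertical_fov': 55.93952295028935, 'cx': 318.74596279828404, 'cy': 241.71662430944892, 'k1': -0.09911693130805987, 'camera_from_world': array([[ 0.70410119, -0.71007669, -0.00571117, -0.43896794],
       [-0.63478886, -0.62580161, -0.45322781,  0.29458146],
       [ 0.31825245,  0.32274363, -0.89137643,  0.91209372],
       [ 0.        ,  0.        ,  0.        ,  1.        ]])}
```

View pics/top0.png

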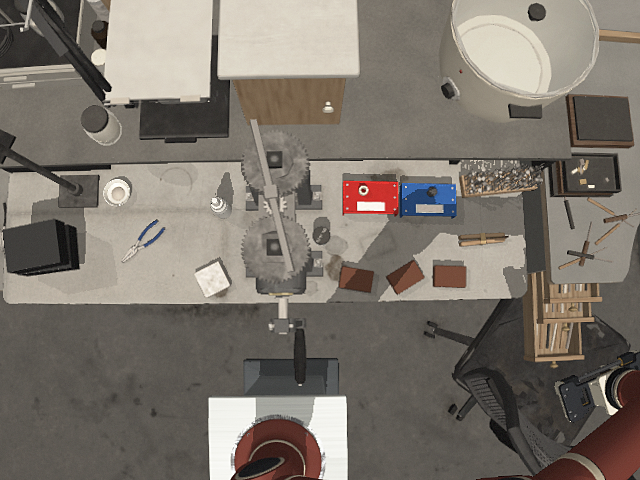

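View pics/side0.png

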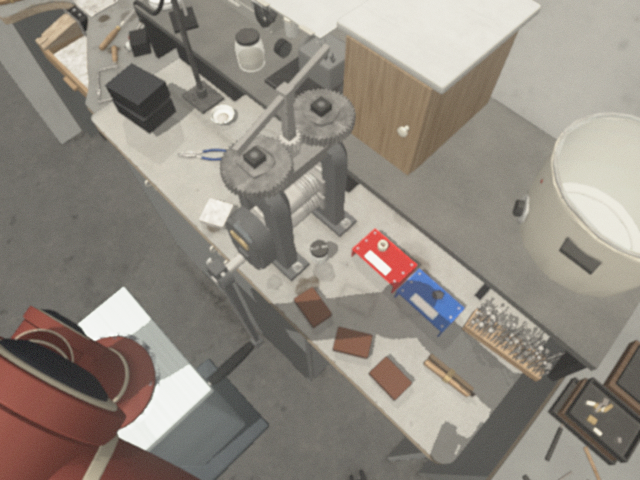

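The top view shows the moulds at about (356,278), (405,277) and (450,275), the red rack at (370,198), the blue rack at (428,200), the clamp at (484,240) and the jar at (321,230). The side view agrees. Next I'll measure positions.

```bash
cat > m.py <<'E'
from h import *
def blobs(c,lo,hi,zr,amin,st=None,hue2=None):
    hsv=cv2.cvtColor(c["frame"],cv2.COLOR_RGB2HSV); P=cloud(c,st)
    m=cv2.inRange(hsv,lo,hi)
    m[(P[...,2]<zr[0])|(P[...,2]>zr[1])|(P[...,0]<.38)|(P[...,0]>.75)|(P[...,1]>.05)|(P[...,1]<-.6)]=0
    m=cv2.morphologyEx(m,cv2.MORPH_OPEN,np.ones((3,3)))
    out=[]
    for k in cv2.findContours(m,cv2.RETR_EXTERNAL,cv2.CHAIN_APPROX_NONE)[0]:
        if cv2.contourArea(k)<amin: continue
        mm=np.zeros_like(m);cv2.drawContours(mm,[k],-1,255,-1)
        z=np.median(P[...,2][mm>0]); out.append((k,z))
    return out
def rect(c,k,z,st=None):
    p=plane(c,k.reshape(-1,2),z,st)[:,:2].astype(np.float32)*1000
    (cx,cy),(w,h),a=cv2.minAreaRect(p)
    if w<h: w,h,a=h,w,a+90
    return np.round([cx,cy,w,h,(a+90)%180-90],1)   # angle: long axis from world x, deg
E
python3 - <<'E'
from m import *
for n in("top","side"):
    c=capture(n)
    for nm,lo,hi,zr,zt in(("mould",(0,60,30),(14,200,190),(.012,.035),.024),("red",(0,200,100),(10,255,255),(.03,.05),.04),("blue",(100,120,60),(130,255,255),(.03,.05),.04)):
        for k,z in blobs(c,lo,hi,zr,120): print(n,nm,rect(c,k,zt),round(float(z),4))
E
```

```text
top mould [ 415.4 -186.1   75.    49.2   79.2] 0.0224
top mould [ 417.9 -404.4   73.3   48.8   87.9] 0.0225
top mould [ 419.1 -300.    76.2   48.8  -60.6] 0.0224
top blue [ 596.1 -358.1  127.6   76.2   88.1] 0.0391
side mould [ 417.7 -404.4   72.5   51.1   86.7] 0.024
side mould [ 418.3 -301.6   73.4   50.3  -58.9] 0.0237
side mould [ 415.3 -187.3   77.1   50.3   80. ] 0.0237
side blue [ 608.2 -395.7   51.8   47.3   85.1] 0.04
side blue [ 625.2 -325.3   64.5   23.4  -71.4] 0.04
```

```bash
cat > p.py <<'E'
from h import *
import json
from scipy.spatial.transform import Rotation as Ro
def down(yaw):
    c,s=np.cos(np.radians(yaw)),np.sin(np.radians(yaw)); return np.array([[c,s,0],[s,-c,0],[0,0,-1.]])
def plan(tgts,step=35,ang=7,st=None):
    """tgts: list of (x,y,z mm, yaw deg); prints rows 'tool linear | rot'"""
    st=st or get_state(); p=np.array(st["ee_pos"])*1000; R=np.array(st["orientation"])
    for t in tgts:
        G=down(t[3]); d=np.array(t[:3])-p; rv=Ro.from_matrix(R.T@G).as_rotvec()
        n=max(1,int(np.ceil(max(np.linalg.norm(d)/step,np.degrees(np.linalg.norm(rv))/ang))))
        for i in range(n):
            l=np.round(R.T@(np.array(t[:3])-p)/(n-i),1); r=np.round(Ro.from_matrix(R.T@G).as_rotvec()/(n-i),3)
            print('{"linear":%s,"rot":%s}'%(l.tolist(),r.tolist()))
            p=p+R@l; R=R@Ro.from_rotvec(r).as_matrix()
        print("--")
E
python3 - <<'E'
from m import *; from p import *
c=capture("top"); P=cloud(c); hsv=cv2.cvtColor(c["frame"],cv2.COLOR_RGB2HSV)
for k,z in blobs(c,(0,150,120),(10,255,255),(.03,.05),120)+blobs(c,(170,150,120),(180,255,255),(.03,.05),120): print("red",rect(c,k,.04),z)
m=((P[...,2]>.008)&(P[...,2]<.07)&(P[...,0]>.37)&(P[...,0]<.66)&(P[...,1]<-.08)&(P[...,1]>-.56)).astype(np.uint8)
for k in cv2.findContours(m,0,2)[0]:
    if cv2.contourArea(k)>30:
        mm=np.zeros_like(m);cv2.drawContours(mm,[k],-1,1,-1);q=P[mm>0]; print(q.min(0).round(3),q.max(0).round(3))
# approach mould a: yaw 79.6, tail -y; centre (415.4,-186.7)
plan([(411,-213,150,79.6)])
E
```

```text
red [ 603.  -222.8  125.9   75.3   89.4] 0.03862144628954722
[ 0.341 -0.227  0.009] [ 0.447 -0.084  1.339]
[ 0.341 -0.444  0.008] [ 0.444 -0.084  1.339]
[ 0.341 -0.345  0.009] [ 0.458 -0.084  1.339]
[ 0.424 -0.11   0.009] [ 0.482 -0.08   0.069]
[ 0.341 -0.55  -0.005] [ 0.519 -0.084  1.339]
[ 0.495 -0.126  0.017] [ 0.534 -0.088  0.053]
[ 0.341 -0.11   0.008] [ 0.638 -0.082  1.339]
[ 0.341 -0.424  0.009] [ 0.637 -0.084  1.339]
[ 0.341 -0.287  0.01 ] [ 0.643 -0.084  1.339]
[ 0.341 -0.565  0.008] [ 0.66  -0.084  1.339]
{"linear":[23.5, -23.1, 6.1],"rot":[-0.0, -0.0, -0.078]}
{"linear":[25.2, -21.2, 6.1],"rot":[-0.0, -0.0, -0.077]}
{"linear":[26.7, -19.2, 6.1],"rot":[-0.0, -0.0, -0.078]}
{"linear":[28.2, -17.1, 6.1],"rot":[-0.0, -0.0, -0.077]}
{"linear":[29.4, -14.8, 6.1],"rot":[-0.0, -0.0, -0.078]}
{"linear":[30.4, -12.5, 6.1],"rot":[-0.0, -0.0, -0.077]}
{"linear":[31.3, -10.1, 6.1],"rot":[-0.0, -0.0, -0.078]}
{"linear":[32.0, -7.7, 6.1],"rot":[-0.0, -0.0, -0.077]}
{"linear":[32.5, -5.2, 6.1],"rot":[-0.0, -0.0, -0.078]}
{"linear":[32.8, -2.6, 6.1],"rot":[-0.0, -0.0, -0.077]}
{"linear":[32.9, -0.1, 6.1],"rot":[-0.0, -0.0, -0.078]}
{"linear":[32.9, 2.5, 6.1],"rot":[-0.0, -0.0, -0.077]}
{"linear":[32.5, 5.0, 6.2],"rot":[-0.0, -0.001, -0.078]}
{"linear":[32.1, 7.6, 6.1],"rot":[-0.001, -0.0, -0.077]}
--
```

Emit:
servo_tool(
  series=[
    {"linear": [23.5,-23,6],"rot": [0,0,-0.078]},
    {"linear": [25,-21,6],"rot": [0,0,-0.077]},
    {"linear": [26.5,-19,6],"rot": [0,0,-0.078]},
    {"linear": [28,-17,6],"rot": [0,0,-0.077]},
    {"linear": [29.5,-15,6],"rot": [0,0,-0.078]},
  ],
  force=40,
)

```text
$.series[0]: bad value
```

Emit:
servo_tool(
  series=[
    {"linear": [30.5,-12.5,6],"rot": [0,0,-0.077]},
    {"linear": [31,-10,6],"rot": [0,0,-0.078]},
    {"linear": [32,-7.5,6],"rot": [0,0,-0.077]},
    {"linear": [32.5,-5,6],"rot": [0,0,-0.078]},
    {"linear": [33,-2.5,6],"rot": [0,0,-0.077]},
  ],
)

```text
$.series[0]: bad value
```

Emit:
servo_tool(
  series=[
    {"linear": [33,0,6],"rot": [0,0,-0.078]},
    {"linear": [33,2.5,6],"rot": [0,0,-0.077]},
    {"linear": [32.5,5,6],"rot": [0,0,-0.078]},
    {"linear": [32,7.5,6],"rot": [0,0,-0.077]},
    {"hand": 64},
  ],
)

```text
$.series[0]: bad value
```

Emit:
servo_tool(
  series=[
    {"linear": [0,0,0]},
    {"linear": [0,0,0]},
  ],
)

```text
$.series[0]: bad value
```

```bash
python3 - <<'E'
from m import *; from p import *
s=get_state(); print(s["ee_pos"],s["ft_force"],s["width"],s["joint_pos"])
c=capture("wrist"); save(c,"w1")
for k,z in blobs(c,(0,60,30),(14,200,190),(.01,.035),1500,s): print(rect(c,k,.024,s),z,cv2.boundingRect(k))
plan([(411,-213,60,79.6),(411,-213,19.5,79.6)])
E
```

```text
[ 0.19438025 -0.61989829  0.23511339] [ 0.19944008 -0.38068059  0.32089109] 0.09288720707437004 [71.07553959 35.25823493 -0.72416195 81.59276151  0.46272648 63.21845191
 -2.31401736]
{"linear":[21.9, -21.6, 11.7],"rot":[-0.0, -0.0, -0.072]}
{"linear":[23.4, -19.9, 11.7],"rot":[-0.0, -0.0, -0.072]}
{"linear":[24.8, -18.2, 11.7],"rot":[-0.0, -0.0, -0.072]}
{"linear":[26.0, -16.4, 11.7],"rot":[-0.0, -0.0, -0.072]}
{"linear":[27.1, -14.4, 11.7],"rot":[-0.0, -0.0, -0.072]}
{"linear":[28.1, -12.5, 11.7],"rot":[-0.0, -0.0, -0.073]}
{"linear":[28.9, -10.4, 11.7],"rot":[-0.0, -0.0, -0.072]}
{"linear":[29.6, -8.3, 11.7],"rot":[-0.0, -0.0, -0.073]}
{"linear":[30.1, -6.1, 11.7],"rot":[-0.0, -0.0, -0.072]}
{"linear":[30.5, -3.9, 11.7],"rot":[-0.0, -0.0, -0.073]}
{"linear":[30.7, -1.7, 11.7],"rot":[-0.0, -0.0, -0.072]}
{"linear":[30.7, 0.6, 11.7],"rot":[-0.0, -0.0, -0.073]}
{"linear":[30.6, 2.8, 11.7],"rot":[-0.0, -0.0, -0.072]}
{"linear":[30.3, 5.0, 11.7],"rot":[-0.0, -0.0, -0.073]}
{"linear":[29.8, 7.1, 11.7],"rot":[-0.0, -0.001, -0.072]}
--
{"linear":[0.0, 0.0, 20.3],"rot":[-0.0, 0.0, -0.0]}
{"linear":[0.0, 0.1, 20.2],"rot":[-0.0, 0.0, -0.0]}
--
```

View pics/w1.png

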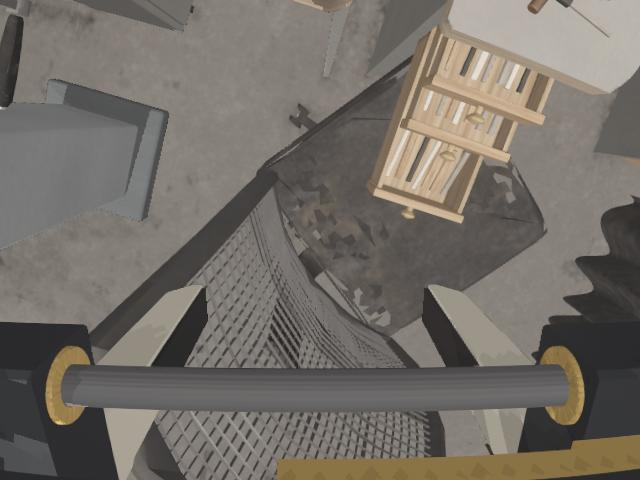

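The wrist view shows only the floor, because the moves were refused: every row needs all its fields. Resending with them.

Emit:
servo_tool(
  series=[
    {"linear": [23.5,-23,6],"rot": [0,0,-0.078],"hand": 64},
    {"linear": [25,-21,6],"rot": [0,0,-0.077],"hand": 64},
    {"linear": [26.5,-19,6],"rot": [0,0,-0.078],"hand": 64},
    {"linear": [28,-17,6],"rot": [0,0,-0.077],"hand": 64},
    {"linear": [29.5,-15,6],"rot": [0,0,-0.078],"hand": 64},
  ],
  force=40,
)

```text
time_s: 0.8
ee_pos: [0.272, -0.4743, 0.2056]
orientation: [[0.768, 0.64, 0.0], [0.64, -0.768, -0.0], [-0.0, 0.0, -1.0]]
ft_force: [0.8, -0.5, 0.0]
width: 0.0645
grasp_force: 0.0
```

Emit:
servo_tool(
  series=[
    {"linear": [30.5,-12.5,6],"rot": [0,0,-0.077],"hand": 64},
    {"linear": [31,-10,6],"rot": [0,0,-0.078],"hand": 64},
    {"linear": [32,-7.5,6],"rot": [0,0,-0.077],"hand": 64},
    {"linear": [32.5,-5,6],"rot": [0,0,-0.078],"hand": 64},
    {"linear": [33,-2.5,6],"rot": [0,0,-0.077],"hand": 64},
  ],
)

```text
time_s: 1.3
ee_pos: [0.3498, -0.3296, 0.1757]
orientation: [[0.47, 0.883, 0.001], [0.883, -0.47, -0.0], [-0.0, 0.001, -1.0]]
ft_force: [0.7, -0.5, -0.2]
width: 0.0637
grasp_force: 0.0
```

Emit:
servo_tool(
  series=[
    {"linear": [33,0,6],"rot": [0,0,-0.078],"hand": 64},
    {"linear": [33,2.5,6],"rot": [0,0,-0.077],"hand": 64},
    {"linear": [32.5,5,6],"rot": [0,0,-0.078],"hand": 64},
    {"linear": [32,7.5,6],"rot": [0,0,-0.077],"hand": 64},
    {"linear": [0,0,0],"rot": [0,0,0],"hand": 64},
  ],
)

```text
time_s: 1.8
ee_pos: [0.4136, -0.2095, 0.1515]
orientation: [[0.171, 0.985, 0.001], [0.985, -0.171, 0.003], [0.003, 0.001, -1.0]]
ft_force: [-0.5, 0.0, 0.2]
width: 0.0639
grasp_force: 0.0
```

```bash
python3 - <<'E'
from m import *; from p import *
s=get_state(); print(s["ee_pos"],s["ft_force"],s["width"],s["joint_pos"])
c=capture("wrist"); save(c,"w1")
for k,z in blobs(c,(0,60,30),(14,200,190),(.01,.035),1500,s): print(rect(c,k,.024,s),z,cv2.boundingRect(k))
plan([(411,-213,60,79.6),(411,-213,19.5,79.6)])
E
```

```text
[ 0.41355136 -0.20945722  0.15150688] [-0.54265763  0.02231268  0.1844957 ] 0.06393098362657991 [ 37.60815184  26.83029623 -18.75739621 116.89354378  13.23876706
  38.24843752   0.41011107]
[ 421.  -380.    51.5   46.5   -8.1] 0.025630883647397018 (328, 412, 64, 47)
[ 420.2 -296.5   79.9   52.9  -59.8] 0.025716475160680985 (288, 291, 111, 77)
[ 416.8 -185.2   75.    49.7   79.3] 0.025848447411576936 (276, 144, 77, 111)
{"linear":[-0.4, -0.4, 30.5],"rot":[0.0, -0.0, 0.001]}
{"linear":[-0.3, -0.4, 30.6],"rot":[0.0, -0.001, 0.002]}
{"linear":[-0.4, -0.4, 30.5],"rot":[0.0, -0.0, 0.001]}
--
{"linear":[0.0, 0.0, 20.3],"rot":[0.0, -0.0, 0.0]}
{"linear":[0.0, 0.0, 20.2],"rot":[0.0, -0.0, 0.0]}
--
```

View pics/w1.png

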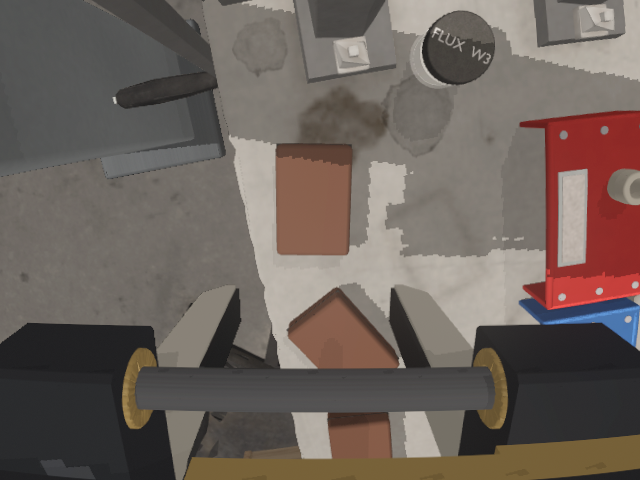

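The wrist view confirms mould a at about (314,200), the jar at (458,47) and the red rack at right. Now I'll descend on the -y end of mould a, grip and lift.

Emit:
servo_tool(
  series=[
    {"linear": [-1.8,-1.5,30],"rot": [0,-0.002,0.003],"hand": 64},
    {"linear": [0,0,30],"rot": [0,0,0],"hand": 64},
    {"linear": [0,0,30],"rot": [0,0,0],"hand": 64},
    {"linear": [0,0,25],"rot": [0,0,0],"hand": 64},
    {"linear": [0,0,16.5],"rot": [0,0,0],"hand": 64},
  ],
)

```text
time_s: 2.35
ee_pos: [0.4083, -0.2176, 0.0187]
orientation: [[0.187, 0.982, -0.002], [0.982, -0.187, -0.003], [-0.003, -0.002, -1.0]]
ft_force: [-0.7, -0.1, 0.6]
width: 0.0641
grasp_force: 0.0
```

Emit:
servo_tool(
  series=[
    {"linear": [0,0,0],"rot": [0,0,0],"hand": 64},
    {"linear": [0,0,0],"rot": [0,0,0],"hand": 40},
    {"linear": [0,0,0],"rot": [0,0,0],"hand": 40},
    {"linear": [0,0,0],"rot": [0,0,0],"hand": 40},
    {"linear": [0,0,0],"rot": [0,0,0],"hand": 40},
  ],
)

```text
time_s: 2.85
ee_pos: [0.4099, -0.2169, 0.0208]
orientation: [[0.185, 0.983, 0.001], [0.983, -0.185, -0.003], [-0.003, 0.002, -1.0]]
ft_force: [-0.2, -2.3, 1.3]
width: 0.0498
grasp_force: 40.0
```

Emit:
servo_tool(
  series=[
    {"linear": [0,0,-15],"rot": [0,0,0],"hand": 40},
    {"linear": [0,0,-20],"rot": [0,0,0],"hand": 40},
    {"linear": [0,0,-20],"rot": [0,0,0],"hand": 40},
    {"linear": [0,0,0],"rot": [0,0,0],"hand": 40},
    {"linear": [0,0,0],"rot": [0,0,0],"hand": 40},
  ],
)

```text
time_s: 3.35
ee_pos: [0.4088, -0.2157, 0.0748]
orientation: [[0.184, 0.983, -0.001], [0.983, -0.184, -0.002], [-0.002, -0.001, -1.0]]
ft_force: [-0.5, -0.1, -4.8]
width: 0.0499
grasp_force: 40.0
```

```bash
python3 - <<'E'
from m import *; from p import *
s=get_state(); print(s["ee_pos"],s["ft_force"],s["moment"],s["width"])
c=capture("wrist"); 
P=cloud(c,s); q=P[150:280,276:350]; hsv=cv2.cvtColor(c["frame"],cv2.COLOR_RGB2HSV)
s=get_state(); print(s["ft_force"])
save(c,"w2")
E
```

```text
[ 0.40880709 -0.21574098  0.07483109] [-0.51594065 -0.14318155 -4.75123781] [-0.21747022 -0.01125263  0.04446446] 0.04992987569455973
[-0.12329396  0.67003391 -4.44731292]
```

View pics/w2.png

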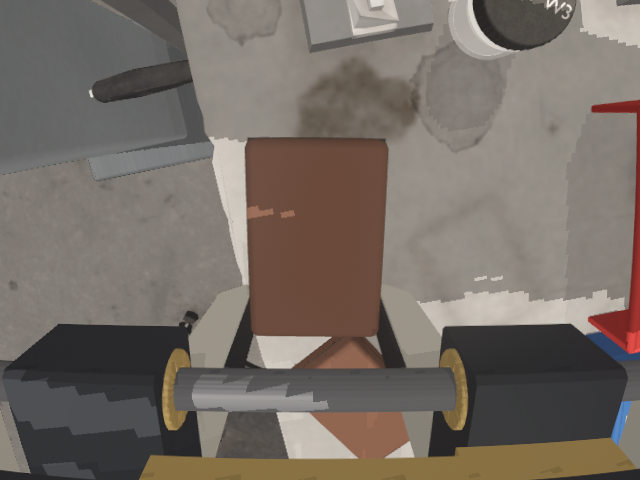

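The wrist view shows mould a held level, spanning (247,140) to (387,335). The load is 4.7 N, so it is heavy and goes to red. I'll rotate it nose to +x.

```bash
python3 - <<'E'
from p import *
plan([(440,-222,75,-0.6)],ang=8.1)
c=capture("side"); P=cloud(c); m=(P[...,0]>.25)&(P[...,0]<.56)&(P[...,1]>-.2)&(P[...,1]<-.075)&(P[...,2]>.09)&(P[...,2]<.4)
q=P[m]; print(len(q)); 
for y in (-.16,-.14,-.12,-.1,-.085):
    t=q[(q[:,1]>y-.01)&(q[:,1]<y+.01)]; 
    if len(t): print(y,len(t),t.min(0).round(2),t.max(0).round(2))
E
```

```text
{"linear":[-0.1, 3.2, -0.1],"rot":[-0.0, 0.0, 0.14]}
{"linear":[0.4, 3.2, -0.1],"rot":[-0.0, 0.0, 0.14]}
{"linear":[0.8, 3.1, -0.1],"rot":[-0.0, 0.0, 0.14]}
{"linear":[1.3, 3.0, -0.1],"rot":[-0.0, 0.0, 0.139]}
{"linear":[1.7, 2.7, -0.1],"rot":[0.0, 0.0, 0.14]}
{"linear":[2.0, 2.5, -0.0],"rot":[0.0, 0.001, 0.139]}
{"linear":[2.4, 2.2, -0.0],"rot":[0.0, 0.0, 0.14]}
{"linear":[2.6, 1.8, -0.1],"rot":[0.0, 0.001, 0.139]}
{"linear":[2.9, 1.5, -0.0],"rot":[0.0, 0.0, 0.14]}
{"linear":[3.0, 1.0, -0.1],"rot":[0.0, 0.001, 0.139]}
--
765
-0.16 39 [ 0.32 -0.17  0.15] [ 0.36 -0.16  0.19]
-0.085 86 [ 0.45 -0.08  0.31] [ 0.48 -0.08  0.33]
```

Emit:
servo_tool(
  series=[
    {"linear": [0,3,0],"rot": [0,0,0.14],"hand": 40},
    {"linear": [0.5,3,0],"rot": [0,0,0.14],"hand": 40},
    {"linear": [1,3,0],"rot": [0,0,0.14],"hand": 40},
    {"linear": [1,3,0],"rot": [0,0,0.14],"hand": 40},
    {"linear": [2,3,0],"rot": [0,0,0.14],"hand": 40},
  ],
)

```text
time_s: 3.95
ee_pos: [0.4242, -0.2183, 0.0739]
orientation: [[0.777, 0.629, -0.004], [0.629, -0.777, -0.001], [-0.003, -0.002, -1.0]]
ft_force: [-0.2, 0.2, -4.7]
width: 0.0495
grasp_force: 40.0
```

Emit:
servo_tool(
  series=[
    {"linear": [2,2.5,0],"rot": [0,0,0.139],"hand": 40},
    {"linear": [2.5,2,0],"rot": [0,0,0.139],"hand": 40},
    {"linear": [2.5,2,0],"rot": [0,0,0.139],"hand": 40},
    {"linear": [3,1.5,0],"rot": [0,0,0.14],"hand": 40},
    {"linear": [3,1,0],"rot": [0,0,0.139],"hand": 40},
  ],
)

```text
time_s: 4.45
ee_pos: [0.4401, -0.2212, 0.0737]
orientation: [[1.0, -0.015, -0.004], [-0.015, -1.0, -0.001], [-0.004, 0.001, -1.0]]
ft_force: [-1.0, -0.6, -4.6]
width: 0.0496
grasp_force: 40.0
```

```bash
python3 - <<'E'
from m import *; from p import *
s=get_state(); print(s["ee_pos"],s["ft_force"],s["joint_pos"])
c=capture("wrist"); save(c,"w3")
for k,z in blobs(c,(0,60,30),(14,200,190),(.05,.1),1500,s): print("held",rect(c,k,z,s),z,cv2.boundingRect(k))
P=cloud(c,s); m=(P[...,2]>.03)&(P[...,2]<.045)&(P[...,0]>.5)&(P[...,0]<.62)
hsv=cv2.cvtColor(c["frame"],cv2.COLOR_RGB2HSV)
red=m&(hsv[...,1]>150)&((hsv[...,0]<10)|(hsv[...,0]>170)); blu=m&(hsv[...,0]>100)&(hsv[...,0]<130)&(hsv[...,1]>100)
for n,q in(("red",P[red]),("blue",P[blu])): 
  if len(q)>50:
    print(n,np.percentile(q,[1,99],axis=0).round(3).tolist())
    ys=np.arange(q[:,1].min()+.01,q[:,1].max()-.01,.008); e=[(y,np.percentile(q[abs(q[:,1]-y)<.004][:,0],3)) for y in ys if (abs(q[:,1]-y)<.004).sum()>10]
    print("mouth fit",np.polyfit(*np.array(e).T,1).round(4))
plan([(475,-196,60,-.6),(475,-196,26,-.6)])
E
```

```text
[ 0.44005763 -0.22118363  0.07374593] [-1.04733778 -0.63699151 -4.64795311] [ 18.92623964  35.60953185   7.6462153  116.84097859  -9.14940459
  28.2763681  -57.63381   ]
held [ 472.9 -221.7   74.2   49.3   -1.2] 0.07849790415402616 (245, 138, 143, 199)
blue [[0.559, -0.362, 0.032], [0.566, -0.293, 0.044]]
mouth fit [0.0259 0.5681]
{"linear":[16.8, -13.0, 6.9],"rot":[0.001, 0.001, -0.004]}
{"linear":[16.8, -12.9, 6.8],"rot":[0.0, 0.001, -0.004]}
--
{"linear":[-0.0, 0.0, 34.0],"rot":[0.0, 0.0, 0.0]}
--
```

View pics/w3.png

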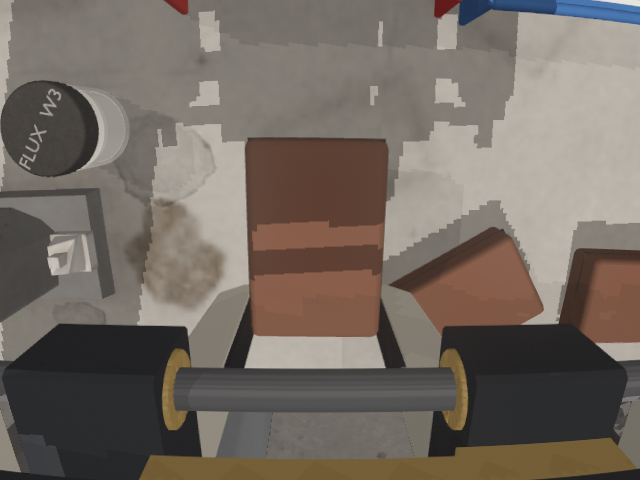

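The wrist view shows the held mould at (247-387, 140-335), the jar at (60,130) and the red rack's mouth edges at about (187,8) and (437,12), with the mould between them. I'll insert it now.

Emit:
servo_tool(
  series=[
    {"linear": [17,-13,7],"rot": [0,0,-0.004],"hand": 40},
    {"linear": [17,-13,7],"rot": [0,0.002,-0.004],"hand": 40},
    {"linear": [0,0,20],"rot": [0,0,0],"hand": 40},
    {"linear": [0,0,14],"rot": [0,0,0],"hand": 40},
    {"linear": [0,0,0],"rot": [0,0,0],"hand": 40},
  ],
)

```text
time_s: 5.0
ee_pos: [0.4728, -0.1949, 0.0244]
orientation: [[1.0, 0.001, -0.005], [0.001, -1.0, 0.001], [-0.005, -0.001, -1.0]]
ft_force: [-0.1, 0.2, -4.6]
width: 0.0496
grasp_force: 40.0
```

```bash
python3 - <<'E'
from m import *; from p import *
s=get_state(); print(s["ee_pos"],s["ft_force"],s["orientation"])
for n in("side","top"):
    c=capture(n);h=cv2.cvtColor(c["frame"],cv2.COLOR_RGB2HSV);
    if n=="side": save({"frame":cv2.resize(c["frame"][200:420,240:500],None,fx=3,fy=2.7)},"s2")
plan([(554,-196,25,-.6)],step=20)
E
```

```text
[ 0.47284145 -0.19489043  0.02441172] [-0.12642785  0.19720143 -4.63241106] [[ 9.99986210e-01  6.81651853e-04 -5.20717051e-03]
 [ 6.85855692e-04 -9.99999440e-01  8.05574287e-04]
 [-5.20661847e-03 -8.09134546e-04 -9.99986118e-01]]
{"linear":[19.9, -0.0, 0.3],"rot":[0.0, 0.0, 0.002]}
{"linear":[19.9, -0.1, 0.4],"rot":[0.0, 0.0, 0.003]}
{"linear":[19.9, -0.1, 0.3],"rot":[0.001, 0.0, 0.002]}
{"linear":[19.8, -0.2, 0.4],"rot":[0.0, 0.001, 0.003]}
--
```

View pics/s2.png

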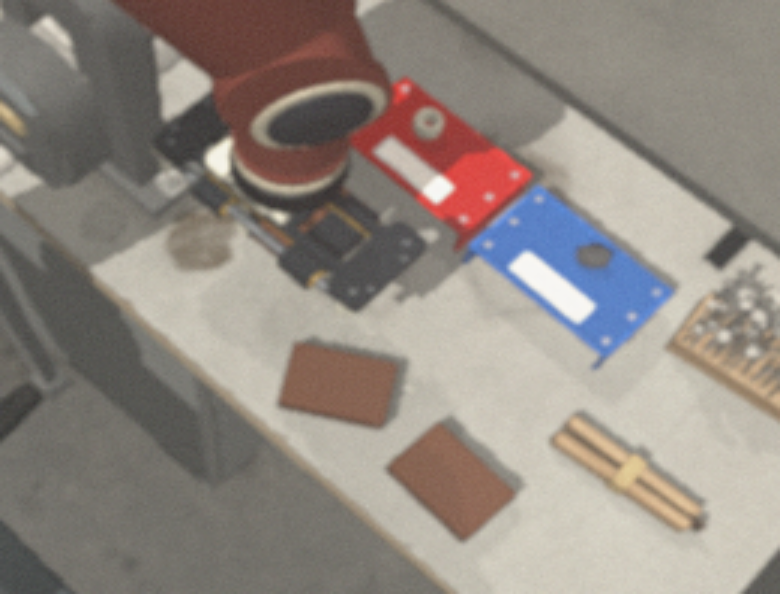

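The side crop shows the gripper in front of the red mouth, near (400,250), clear of the mill; the other two moulds and the clamp haven't moved. Inserting.

Emit:
servo_tool(
  series=[
    {"linear": [15,0,0],"rot": [0,0,0.003],"hand": 40},
    {"linear": [15,0,0],"rot": [0,0,0.003],"hand": 40},
    {"linear": [15,0,0],"rot": [0,0,0.003],"hand": 40},
    {"linear": [0,0,0],"rot": [0,0,0],"hand": 40},
  ],
)

```text
time_s: 5.5
ee_pos: [0.5233, -0.1966, 0.0282]
orientation: [[1.0, -0.009, 0.007], [-0.009, -1.0, -0.003], [0.007, 0.003, -1.0]]
ft_force: [-0.1, -0.5, -3.9]
width: 0.0495
grasp_force: 40.0
```

Emit:
servo_tool(
  series=[
    {"linear": [15,0,0.5],"rot": [0,0,0],"hand": 40},
    {"linear": [15,0,0.5],"rot": [0,0,0],"hand": 40},
    {"linear": [0,0,2],"rot": [0,0,0],"hand": 40},
    {"linear": [0,0,1.5],"rot": [0,0,0],"hand": 40},
    {"linear": [0,0,0],"rot": [0,0,0],"hand": 40},
  ],
)

```text
time_s: 6.0
ee_pos: [0.548, -0.1969, 0.0223]
orientation: [[1.0, -0.012, -0.002], [-0.012, -1.0, -0.001], [-0.002, 0.001, -1.0]]
ft_force: [0.4, 1.4, -4.2]
width: 0.0497
grasp_force: 40.0
```

Emit:
servo_tool(
  series=[
    {"linear": [0,0,0],"rot": [0,0,0],"hand": 60},
    {"linear": [0,0,0],"rot": [0,0,0],"hand": 60},
    {"linear": [-18,0,0],"rot": [0,0,0],"hand": 60},
    {"linear": [-18,0,0],"rot": [0,0,0],"hand": 60},
    {"linear": [0,0,0],"rot": [0,0,0],"hand": 5},
  ],
)

```text
time_s: 6.5
ee_pos: [0.512, -0.1971, 0.0232]
orientation: [[1.0, -0.013, -0.0], [-0.013, -1.0, -0.002], [-0.0, 0.002, -1.0]]
ft_force: [0.9, 0.6, -0.1]
width: 0.0556
grasp_force: 0.0
```

Emit:
servo_tool(
  series=[
    {"linear": [0,0,0.5],"rot": [0,0,0],"hand": 5},
    {"linear": [0,0,0.5],"rot": [0,0,0],"hand": 5},
    {"linear": [0,0,0],"rot": [0,0,0],"hand": 5},
    {"linear": [10,0,0],"rot": [0,0,0],"hand": 5},
    {"linear": [10,0,0],"rot": [0,0,0],"hand": 5},
  ],
)

```text
time_s: 7.0
ee_pos: [0.5351, -0.1968, 0.0217]
orientation: [[1.0, -0.011, 0.002], [-0.011, -1.0, -0.002], [0.002, 0.002, -1.0]]
ft_force: [-2.0, 1.5, -0.0]
width: 0.0166
grasp_force: 0.1
```

Emit:
servo_tool(
  series=[
    {"linear": [8,0,0],"rot": [0,0,0],"hand": 5},
    {"linear": [6,0,0],"rot": [0,0,0],"hand": 5},
    {"linear": [0,0,0],"rot": [0,0,0],"hand": 5},
  ],
)

```text
time_s: 7.3
ee_pos: [0.5496, -0.1968, 0.0216]
orientation: [[1.0, -0.01, 0.003], [-0.01, -1.0, -0.002], [0.003, 0.002, -1.0]]
ft_force: [0.3, 0.5, 1.0]
width: 0.0051
grasp_force: 0.0
```

Emit:
servo_tool(
  series=[
    {"linear": [2,0,0],"rot": [0,0,0],"hand": 5},
    {"linear": [0,0,0],"rot": [0,0,0],"hand": 5},
  ],
)

```text
time_s: 7.5
ee_pos: [0.5498, -0.1968, 0.0216]
orientation: [[1.0, -0.011, 0.001], [-0.011, -1.0, -0.002], [0.001, 0.002, -1.0]]
ft_force: [-2.2, 0.1, 0.1]
width: 0.005
grasp_force: 0.8
```

Emit:
servo_tool(
  series=[
    {"linear": [2,0,0],"rot": [0,0,0],"hand": 5},
    {"linear": [0,0,0],"rot": [0,0,0],"hand": 5},
  ],
)

```text
time_s: 7.7
ee_pos: [0.5521, -0.197, 0.0216]
orientation: [[1.0, -0.011, 0.001], [-0.011, -1.0, -0.002], [0.001, 0.002, -1.0]]
ft_force: [-2.0, 0.0, -0.9]
width: 0.0048
grasp_force: 1.0
```

```bash
python3 - <<'E'
from m import *
s=get_state();print(s["ee_pos"],s["ft_force"])
c=capture("top"); P=cloud(c)
hsv=cv2.cvtColor(c["frame"],cv2.COLOR_RGB2HSV)
m=cv2.inRange(hsv,(0,60,30),(14,200,190))>0; m&=(P[...,0]>.5)&(P[...,2]<.035)
print(P[m].min(0),P[m].max(0),m.sum()) if m.any() else print("no tail seen")
E
```

```text
[ 0.55211112 -0.19696422  0.02161709] [-2.02877418  0.01826205 -0.89600305]
[ 0.50013803 -1.0128407  -0.11495446] [ 1.07702096 -0.08091323  0.03473733] 1353
```

Sliding friction is about 2 N and it hasn't reached the stop yet. Pushing further in small steps.

Emit:
servo_tool(
  series=[
    {"linear": [2,0,0],"rot": [0,0,0],"hand": 5},
    {"linear": [0,0,0],"rot": [0,0,0],"hand": 5},
  ],
)

```text
time_s: 7.95
ee_pos: [0.5531, -0.197, 0.0216]
orientation: [[1.0, -0.012, -0.001], [-0.012, -1.0, -0.001], [-0.001, 0.001, -1.0]]
ft_force: [-4.3, 0.7, 1.9]
width: 0.0047
grasp_force: 2.2
```

Emit:
servo_tool(
  series=[
    {"linear": [2,0,0],"rot": [0,0,0],"hand": 5},
    {"linear": [0,0,0],"rot": [0,0,0],"hand": 5},
  ],
)

```text
time_s: 8.15
ee_pos: [0.5531, -0.197, 0.0216]
orientation: [[1.0, -0.012, -0.005], [-0.012, -1.0, -0.001], [-0.005, 0.001, -1.0]]
ft_force: [-6.7, 0.3, 4.8]
width: 0.0051
grasp_force: 3.8
```

Emit:
servo_tool(
  series=[
    {"linear": [1.5,0,0],"rot": [0,0,0],"hand": 5},
    {"linear": [0,0,0],"rot": [0,0,0],"hand": 5},
  ],
)

```text
time_s: 8.35
ee_pos: [0.5532, -0.197, 0.0216]
orientation: [[1.0, -0.012, -0.008], [-0.012, -1.0, 0.0], [-0.008, 0.0, -1.0]]
ft_force: [-10.5, 0.8, 7.0]
width: 0.0051
grasp_force: 4.9
```

It has stopped hard at the rear stop, with force rising and no motion. Retreating to mould b.

Emit:
servo_tool(
  series=[
    {"linear": [-25,0,0],"rot": [0,0,0],"hand": 5},
    {"linear": [-30,0,0],"rot": [0,0,0],"hand": 64},
    {"linear": [0,0,-30],"rot": [0,0,0],"hand": 64},
    {"linear": [0,0,-30],"rot": [0,0,0],"hand": 64},
    {"linear": [0,0,0],"rot": [0,0,0],"hand": 64},
  ],
)

```text
time_s: 8.85
ee_pos: [0.5074, -0.1979, 0.0858]
orientation: [[1.0, -0.011, 0.014], [-0.011, -1.0, -0.006], [0.014, 0.006, -1.0]]
ft_force: [0.4, -0.8, 0.5]
width: 0.0325
grasp_force: 0.0
```

```bash
python3 - <<'E'
from m import *; from p import *
s=get_state();print(s["ee_pos"],s["ft_force"])
c=capture("wrist"); save(c,"w4"); P=cloud(c,s)
hsv=cv2.cvtColor(c["frame"],cv2.COLOR_RGB2HSV)
m=(cv2.inRange(hsv,(0,60,30),(14,200,190))>0)&(P[...,0]>.53)&(P[...,2]<.04)&(P[...,2]>.0)
if m.any(): print("tail",np.percentile(P[m],[2,98],axis=0).round(4),m.sum())
plan([(405.5,-275,95,-60)],ang=8)
E
```

```text
[ 0.5074353  -0.19790053  0.08582185] [ 0.43549296 -0.79352983  0.48946024]
tail [[ 0.5618 -0.2802  0.0014]
 [ 0.6321 -0.1506  0.04  ]] 752
{"linear":[-12.5, 9.9, -1.5],"rot":[-0.0, -0.001, 0.13]}
{"linear":[-11.1, 11.4, -1.4],"rot":[-0.0, -0.002, 0.129]}
{"linear":[-9.5, 12.7, -1.4],"rot":[-0.0, -0.001, 0.13]}
{"linear":[-7.8, 13.9, -1.4],"rot":[-0.0, -0.002, 0.129]}
{"linear":[-5.9, 14.7, -1.4],"rot":[-0.0, -0.001, 0.13]}
{"linear":[-4.0, 15.4, -1.4],"rot":[-0.0, -0.002, 0.129]}
{"linear":[-2.0, 15.7, -1.4],"rot":[-0.001, -0.001, 0.13]}
{"linear":[0.2, 15.9, -1.4],"rot":[-0.0, -0.001, 0.129]}
--
```

View pics/w4.png

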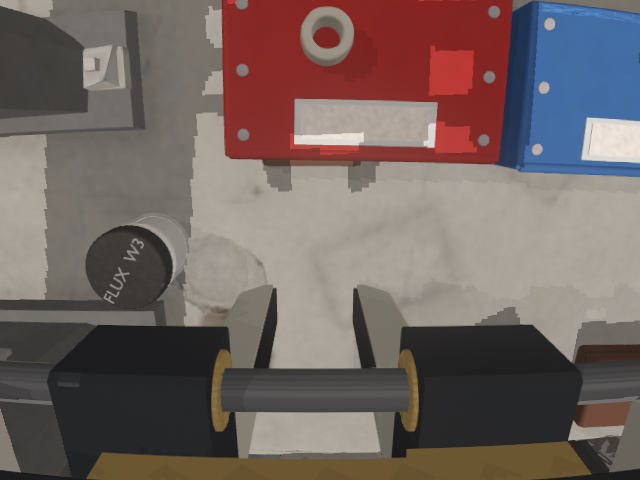

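The wrist view shows the mould's tail sliver under the red roof edge, at (262-365, 162). I'll measure how far it protrudes.

```bash
python3 - <<'E'
from m import *
s=get_state(); c=capture("wrist")
print(c["frame"][155:172:1,310])
for v in (159,161,163,165,167): print(v,plane(c,[310,v],.024,s).round(4),plane(c,[310,v],.04,s).round(4))
print(plane(c,[[226,156],[502,163]],.04,s))
print(plane(c,[[527,172]],.04,s))
E
```

```text
[[114  47  44]
 [106  50  45]
 [113  74  62]
 [119  84  68]
 [118  83  68]
 [117  82  67]
 [114  81  66]
 [112  85  73]
 [136 122 112]
 [162 155 146]
 [162 155 145]
 [162 155 145]
 [160 154 146]
 [160 154 145]
 [160 153 145]
 [160 152 144]
 [160 153 144]]
159 [[ 0.564  -0.1958  0.024 ]] [[ 0.5652 -0.1959  0.04  ]]
161 [[ 0.563  -0.1958  0.024 ]] [[ 0.5643 -0.1959  0.04  ]]
163 [[ 0.5621 -0.1958  0.024 ]] [[ 0.5634 -0.1959  0.04  ]]
165 [[ 0.5611 -0.1957  0.024 ]] [[ 0.5625 -0.1958  0.04  ]]
167 [[ 0.5601 -0.1957  0.024 ]] [[ 0.5616 -0.1958  0.04  ]]
[[ 0.56722251 -0.15747982  0.04      ]
 [ 0.56307426 -0.28564909  0.04      ]]
[[ 0.55891744 -0.29842865  0.04      ]]
```

Protrusion is about 4-5 mm against 6 mm nominal, so it is home within measuring error. On to mould b.

Emit:
servo_tool(
  series=[
    {"linear": [-12.5,10,-1.5],"rot": [0,-0.001,0.13],"hand": 64},
    {"linear": [-11,11.5,-1.5],"rot": [0,-0.002,0.13],"hand": 64},
    {"linear": [-9.5,12.5,-1.5],"rot": [0,-0.001,0.13],"hand": 64},
    {"linear": [-8,14,-1.5],"rot": [0,-0.002,0.13],"hand": 64},
    {"linear": [-6,15,-1.5],"rot": [0,-0.001,0.13],"hand": 64},
  ],
)

```text
time_s: 9.45
ee_pos: [0.4392, -0.2453, 0.0882]
orientation: [[0.786, -0.618, -0.005], [-0.618, -0.786, 0.0], [-0.004, 0.003, -1.0]]
ft_force: [-0.7, -0.2, 0.2]
width: 0.0641
grasp_force: 0.0
```

Emit:
servo_tool(
  series=[
    {"linear": [-4,15.5,-1.5],"rot": [0,-0.002,0.13],"hand": 64},
    {"linear": [-2,15.5,-1.5],"rot": [0,-0.001,0.13],"hand": 64},
    {"linear": [0,16,-1.5],"rot": [0,-0.001,0.13],"hand": 64},
    {"linear": [0,0,0],"rot": [0,0,0],"hand": 64},
  ],
)

```text
time_s: 9.85
ee_pos: [0.4, -0.2756, 0.0932]
orientation: [[0.493, -0.87, -0.01], [-0.87, -0.493, 0.002], [-0.006, 0.008, -1.0]]
ft_force: [0.1, -0.0, -0.6]
width: 0.0639
grasp_force: 0.0
```

```bash
python3 - <<'E'
from m import *; from p import *
s=get_state(); print(s["ee_pos"],s["ft_force"],s["width"],s["joint_pos"])
c=capture("wrist")
for k,z in blobs(c,(0,60,30),(14,200,190),(.01,.035),1500,s): print(rect(c,k,.024,s),z,cv2.boundingRect(k))
plan([(405.5,-275,19.5,-60)],step=30)
E
```

```text
[ 0.39995459 -0.27559168  0.09323678] [ 0.10757358 -0.04327063 -0.55094606] 0.0639096551389941 [ 15.21274517  35.28797686  24.97819473 117.17440026 -25.8401468
  33.37687428 -92.26191799]
[ 420.3 -300.3   74.6   49.6  -59.7] 0.025763060852422193 (254, 134, 97, 139)
[ 419.8 -400.    69.8   49.5   86.8] 0.025776961424202022 (327, 0, 158, 116)
{"linear":[1.0, -1.3, 24.5],"rot":[0.002, 0.002, -0.001]}
{"linear":[1.0, -1.2, 24.6],"rot":[0.002, 0.002, -0.001]}
{"linear":[1.0, -1.2, 24.6],"rot":[0.002, 0.003, -0.001]}
--
```

Emit:
servo_tool(
  series=[
    {"linear": [1.5,-2.5,20],"rot": [0.003,0.004,0],"hand": 64},
    {"linear": [1.5,-2.5,20],"rot": [0.003,0.003,0],"hand": 64},
    {"linear": [0,0,20],"rot": [0,0,0],"hand": 64},
    {"linear": [0,0,13.5],"rot": [0,0,0],"hand": 64},
    {"linear": [0,0,0],"rot": [0,0,0],"hand": 64},
  ],
)

```text
time_s: 10.4
ee_pos: [0.4082, -0.2727, 0.0186]
orientation: [[0.5, -0.866, 0.0], [-0.866, -0.5, 0.002], [-0.002, -0.001, -1.0]]
ft_force: [0.1, 1.1, -0.1]
width: 0.0642
grasp_force: 0.0
```

Emit:
servo_tool(
  series=[
    {"linear": [0,0,0],"rot": [0,0,0],"hand": 40},
    {"linear": [0,0,0],"rot": [0,0,0],"hand": 40},
    {"linear": [0,0,0],"rot": [0,0,0],"hand": 40},
    {"linear": [0,0,0],"rot": [0,0,0],"hand": 40},
  ],
)

```text
time_s: 10.8
ee_pos: [0.4074, -0.2739, 0.0207]
orientation: [[0.497, -0.868, 0.001], [-0.868, -0.497, 0.0], [0.001, -0.001, -1.0]]
ft_force: [-0.1, -0.6, -1.2]
width: 0.0495
grasp_force: 39.9
```

Emit:
servo_tool(
  series=[
    {"linear": [0,0,-15],"rot": [0,0,0],"hand": 40},
    {"linear": [0,0,-20],"rot": [0,0,0],"hand": 40},
    {"linear": [0,0,-20],"rot": [0,0,0],"hand": 40},
    {"linear": [0,0,0],"rot": [0,0,0],"hand": 40},
    {"linear": [0,0,0],"rot": [0,0,0],"hand": 40},
  ],
)

```text
time_s: 11.3
ee_pos: [0.4073, -0.2738, 0.0754]
orientation: [[0.497, -0.868, 0.002], [-0.868, -0.497, 0.0], [0.001, -0.002, -1.0]]
ft_force: [-0.6, 0.1, -1.7]
width: 0.0498
grasp_force: 39.9
```

```bash
python3 - <<'E'
from m import *; from p import *
s=get_state(); print(s["ee_pos"],s["ft_force"])
c=capture("wrist")
for k,z in blobs(c,(0,60,30),(14,200,190),(.05,.1),1500,s): print("held",rect(c,k,z,s),z)
print("red");plan([(440,-245,75,-1.5)],ang=8)
print("blue");plan([(440,-325,75,-1.5)],ang=8)
E
```

```text
[ 0.40732342 -0.27379613  0.07540986] [-0.6042742   0.07694431 -1.71816508]
held [ 421.9 -300.5   74.6   49.1  -61.5] 0.08053030634770428
red
{"linear":[-1.0, -5.4, -0.0],"rot":[-0.0, 0.0, -0.128]}
{"linear":[-0.4, -5.4, -0.0],"rot":[-0.0, 0.0, -0.128]}
{"linear":[0.3, -5.5, -0.0],"rot":[-0.0, -0.0, -0.128]}
{"linear":[1.1, -5.4, -0.0],"rot":[-0.0, -0.0, -0.128]}
{"linear":[1.7, -5.2, -0.0],"rot":[-0.0, -0.0, -0.128]}
{"linear":[2.4, -4.9, -0.0],"rot":[-0.0, -0.0, -0.128]}
{"linear":[2.9, -4.6, -0.0],"rot":[-0.001, -0.0, -0.128]}
{"linear":[3.5, -4.1, -0.1],"rot":[0.0, -0.0, -0.129]}
--
blue
{"linear":[7.6, -0.4, -0.0],"rot":[-0.0, 0.0, -0.128]}
{"linear":[7.6, 0.6, -0.0],"rot":[-0.0, 0.0, -0.128]}
{"linear":[7.5, 1.6, -0.0],"rot":[-0.0, -0.0, -0.128]}
{"linear":[7.2, 2.5, -0.0],"rot":[-0.0, -0.0, -0.128]}
{"linear":[6.9, 3.4, -0.0],"rot":[-0.0, -0.0, -0.128]}
{"linear":[6.4, 4.2, -0.0],"rot":[-0.0, -0.0, -0.128]}
{"linear":[5.8, 5.0, -0.1],"rot":[-0.001, -0.0, -0.128]}
{"linear":[5.0, 5.7, -0.0],"rot":[0.0, -0.0, -0.129]}
--
```

Mould b weighs about 1.5 N, so it is light and goes to blue. Rotating and moving to blue's left slot.

Emit:
servo_tool(
  series=[
    {"linear": [7.5,-0.5,0],"rot": [0,0,-0.128],"hand": 40},
    {"linear": [7.5,0.5,0],"rot": [0,0,-0.128],"hand": 40},
    {"linear": [7.5,1.5,0],"rot": [0,0,-0.128],"hand": 40},
    {"linear": [7,2.5,0],"rot": [0,0,-0.128],"hand": 40},
    {"linear": [7,3.5,0],"rot": [0,0,-0.128],"hand": 40},
  ],
)

```text
time_s: 11.85
ee_pos: [0.4272, -0.3056, 0.0741]
orientation: [[0.919, -0.395, -0.001], [-0.395, -0.919, 0.002], [-0.002, -0.001, -1.0]]
ft_force: [0.3, -0.2, -0.9]
width: 0.0496
grasp_force: 39.9
```

Emit:
servo_tool(
  series=[
    {"linear": [6.5,4,0],"rot": [0,0,-0.128],"hand": 40},
    {"linear": [6,5,0],"rot": [0,0,-0.128],"hand": 40},
    {"linear": [5,5.5,0],"rot": [0,0,-0.125],"hand": 40},
    {"linear": [0,0,0],"rot": [0,0,0],"hand": 40},
    {"linear": [0,0,0],"rot": [0,0,0],"hand": 40},
  ],
)

```text
time_s: 12.35
ee_pos: [0.4398, -0.3243, 0.0744]
orientation: [[0.999, -0.033, -0.001], [-0.033, -0.999, 0.002], [-0.001, -0.002, -1.0]]
ft_force: [0.8, -0.1, -1.2]
width: 0.0497
grasp_force: 39.9
```

```bash
python3 - <<'E'
from m import *; from p import *
s=get_state(); print(s["ee_pos"],s["ft_force"])
c=capture("wrist")
for k,z in blobs(c,(0,60,30),(14,200,190),(.05,.1),1500,s): print("held",rect(c,k,z,s),z)
save(c,"w5")
c=capture("top"); P=cloud(c); m=((P[...,2]>.012)&(P[...,2]<.034)&(P[...,0]>.45)&(P[...,0]<.55)&(P[...,1]<-.40)&(P[...,1]>-.58)).astype(np.uint8)
for k in cv2.findContours(m,0,1)[0]:
    if cv2.contourArea(k)>40: print("clamp",rect(c,k,.024))
for k,z in blobs(c,(100,120,60),(130,255,255),(.03,.05),120): print("blue",rect(c,k,.04))
plan([(470,-326,60,-1.9),(470,-326,26,-1.9)],step=20)
E
```

```text
[ 0.43982971 -0.32434464  0.07443286] [ 0.84526682 -0.0993396  -1.17689305]
held [ 470.3 -325.7   74.7   49.3   -3. ] 0.07952541944387458
clamp [ 504.6 -501.1   97.3   26.    89.3]
blue [ 596.  -358.1  127.5   75.9   88.1]
{"linear":[15.0, 0.5, 7.4],"rot":[-0.001, 0.0, 0.001]}
{"linear":[15.1, 0.4, 7.4],"rot":[-0.0, 0.0, 0.0]}
--
{"linear":[-0.0, 0.0, 17.0],"rot":[-0.0, 0.0, 0.0]}
{"linear":[-0.0, 0.0, 17.0],"rot":[-0.0, 0.0, 0.0]}
--
```

View pics/w5.png

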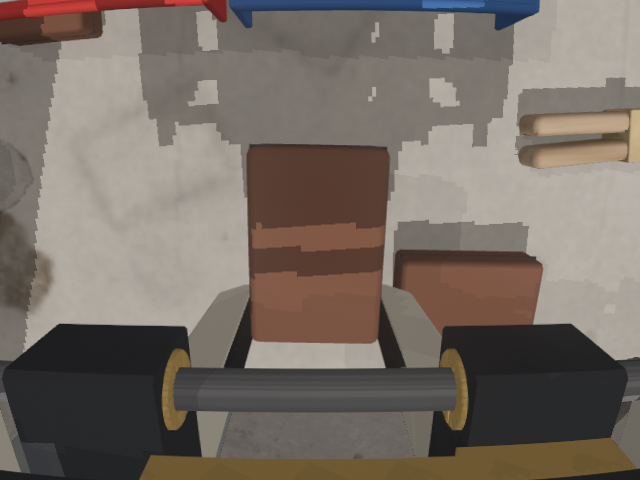

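The wrist view shows mould b held and squared. The blue mouth's walls are at (240,15) and (510,18), the clamp tip is at (522,140), and mould a's tail is at top left. I'll lower it with 3-4 mm more wall clearance and insert.

Emit:
servo_tool(
  series=[
    {"linear": [15,2,8],"rot": [0,0,-0.005],"hand": 40},
    {"linear": [15,2,7],"rot": [0,0,0],"hand": 40},
    {"linear": [0,0,18],"rot": [0,0,0],"hand": 40},
    {"linear": [0,0,15],"rot": [0,0,0],"hand": 40},
    {"linear": [0,0,0],"rot": [0,0,0],"hand": 40},
  ],
)

```text
time_s: 12.95
ee_pos: [0.4691, -0.328, 0.0255]
orientation: [[1.0, -0.025, -0.003], [-0.025, -1.0, 0.003], [-0.003, -0.003, -1.0]]
ft_force: [-0.7, -0.0, -0.8]
width: 0.0497
grasp_force: 39.9
```

Emit:
servo_tool(
  series=[
    {"linear": [15,0,0],"rot": [0,0,0],"hand": 40},
    {"linear": [15,0,0],"rot": [0,0,0],"hand": 40},
    {"linear": [15,0,0],"rot": [0,0,0],"hand": 40},
    {"linear": [0,0,0],"rot": [0,0,0],"hand": 40},
  ],
)

```text
time_s: 13.35
ee_pos: [0.5183, -0.33, 0.0284]
orientation: [[1.0, -0.023, 0.005], [-0.023, -1.0, -0.001], [0.005, 0.0, -1.0]]
ft_force: [0.1, -0.2, -0.7]
width: 0.0497
grasp_force: 39.9
```

Emit:
servo_tool(
  series=[
    {"linear": [12,0,1],"rot": [0,0,0],"hand": 40},
    {"linear": [12,0,1],"rot": [0,0,0],"hand": 40},
    {"linear": [0,0,2.5],"rot": [0,0,0],"hand": 40},
    {"linear": [0,0,2],"rot": [0,0,0],"hand": 40},
    {"linear": [0,0,0],"rot": [0,0,0],"hand": 40},
  ],
)

```text
time_s: 13.85
ee_pos: [0.5381, -0.3315, 0.0209]
orientation: [[1.0, -0.026, -0.001], [-0.026, -1.0, 0.001], [-0.001, -0.001, -1.0]]
ft_force: [0.3, -0.3, -1.0]
width: 0.0496
grasp_force: 39.9
```

Emit:
servo_tool(
  series=[
    {"linear": [0,0,0],"rot": [0,0,0],"hand": 60},
    {"linear": [0,0,0],"rot": [0,0,0],"hand": 60},
    {"linear": [-18,0,0],"rot": [0,0,0],"hand": 60},
    {"linear": [-18,0,0],"rot": [0,0,0],"hand": 60},
    {"linear": [0,0,0],"rot": [0,0,0],"hand": 5},
  ],
)

```text
time_s: 14.35
ee_pos: [0.5005, -0.3314, 0.0212]
orientation: [[1.0, -0.028, -0.002], [-0.028, -1.0, 0.0], [-0.002, -0.0, -1.0]]
ft_force: [-0.1, -0.4, -0.8]
width: 0.0556
grasp_force: 0.0
```

Emit:
servo_tool(
  series=[
    {"linear": [0,0,0],"rot": [0,0,0],"hand": 5},
    {"linear": [0,0,0],"rot": [0,0,0],"hand": 5},
    {"linear": [0,0,0],"rot": [0,0,0],"hand": 5},
    {"linear": [10,0,0],"rot": [0,0,0],"hand": 5},
    {"linear": [10,0,0],"rot": [0,0,0],"hand": 5},
  ],
)

```text
time_s: 14.85
ee_pos: [0.5247, -0.331, 0.0211]
orientation: [[1.0, -0.025, 0.002], [-0.025, -1.0, 0.0], [0.002, -0.0, -1.0]]
ft_force: [-0.6, -0.9, -0.8]
width: 0.0166
grasp_force: 0.1
```

Emit:
servo_tool(
  series=[
    {"linear": [8,0,0],"rot": [0,0,0],"hand": 5},
    {"linear": [7,0,0],"rot": [0,0,0],"hand": 5},
    {"linear": [0,0,0],"rot": [0,0,0],"hand": 5},
  ],
)

```text
time_s: 15.15
ee_pos: [0.5403, -0.331, 0.021]
orientation: [[1.0, -0.024, 0.003], [-0.024, -1.0, -0.0], [0.003, -0.0, -1.0]]
ft_force: [0.2, -0.4, 0.3]
width: 0.0052
grasp_force: 0.0
```

Emit:
servo_tool(
  series=[
    {"linear": [3,0,0],"rot": [0,0,0],"hand": 5},
    {"linear": [0,0,0],"rot": [0,0,0],"hand": 5},
  ],
)

```text
time_s: 15.35
ee_pos: [0.5417, -0.3315, 0.021]
orientation: [[1.0, -0.025, 0.001], [-0.025, -1.0, 0.0], [0.001, -0.0, -1.0]]
ft_force: [-0.7, 0.1, 0.5]
width: 0.0048
grasp_force: 0.0
```

Emit:
servo_tool(
  series=[
    {"linear": [2,0,0],"rot": [0,0,0],"hand": 5},
    {"linear": [0,0,0],"rot": [0,0,0],"hand": 5},
  ],
)

```text
time_s: 15.55
ee_pos: [0.5435, -0.3316, 0.0211]
orientation: [[1.0, -0.025, 0.001], [-0.025, -1.0, 0.0], [0.001, -0.0, -1.0]]
ft_force: [-0.3, 0.6, 0.4]
width: 0.0052
grasp_force: 0.0
```

Emit:
servo_tool(
  series=[
    {"linear": [2,0,0],"rot": [0,0,0],"hand": 5},
    {"linear": [0,0,0],"rot": [0,0,0],"hand": 5},
  ],
)

```text
time_s: 15.75
ee_pos: [0.5457, -0.3316, 0.0211]
orientation: [[1.0, -0.025, 0.001], [-0.025, -1.0, 0.0], [0.001, -0.0, -1.0]]
ft_force: [1.0, 0.1, -1.1]
width: 0.0048
grasp_force: 0.0
```

Emit:
servo_tool(
  series=[
    {"linear": [2,0,0],"rot": [0,0,0],"hand": 5},
    {"linear": [0,0,0],"rot": [0,0,0],"hand": 5},
  ],
)

```text
time_s: 15.95
ee_pos: [0.5466, -0.3317, 0.021]
orientation: [[1.0, -0.026, -0.001], [-0.026, -1.0, 0.001], [-0.001, -0.001, -1.0]]
ft_force: [-2.2, 1.0, 1.4]
width: 0.005
grasp_force: 1.3
```

Emit:
servo_tool(
  series=[
    {"linear": [2,0,0],"rot": [0,0,0],"hand": 5},
    {"linear": [0,0,0],"rot": [0,0,0],"hand": 5},
  ],
)

```text
time_s: 16.15
ee_pos: [0.5466, -0.3317, 0.0209]
orientation: [[1.0, -0.026, -0.005], [-0.026, -1.0, 0.002], [-0.005, -0.002, -1.0]]
ft_force: [-5.2, 0.4, 4.2]
width: 0.0053
grasp_force: 3.0
```

Emit:
servo_tool(
  series=[
    {"linear": [2,0,0],"rot": [0,0,0],"hand": 5},
    {"linear": [0,0,0],"rot": [0,0,0],"hand": 5},
  ],
)

```text
time_s: 16.35
ee_pos: [0.5466, -0.3317, 0.0208]
orientation: [[1.0, -0.027, -0.009], [-0.027, -1.0, 0.003], [-0.009, -0.003, -1.0]]
ft_force: [-9.2, 0.7, 6.6]
width: 0.0054
grasp_force: 4.4
```

Mould b is home. On to mould c.

Emit:
servo_tool(
  series=[
    {"linear": [-25,0,0],"rot": [0,0,0],"hand": 5},
    {"linear": [-30,0,0],"rot": [0,0,0],"hand": 64},
    {"linear": [0,0,-35],"rot": [0,0,0],"hand": 64},
    {"linear": [0,0,-35],"rot": [0,0,0],"hand": 64},
    {"linear": [0,0,0],"rot": [0,0,0],"hand": 64},
  ],
)

```text
time_s: 16.85
ee_pos: [0.5004, -0.3327, 0.096]
orientation: [[1.0, -0.025, 0.012], [-0.025, -1.0, -0.006], [0.012, 0.006, -1.0]]
ft_force: [0.9, -0.9, -0.2]
width: 0.0324
grasp_force: 0.0
```

```bash
python3 - <<'E'
from m import *; from p import *
s=get_state();print(s["ee_pos"])
c=capture("wrist"); save(c,"w6")
for k,z in blobs(c,(0,60,30),(14,200,190),(.01,.035),1500,s): print(rect(c,k,.024,s),z,cv2.boundingRect(k))
plan([(417,-432,95,87.5)],ang=8.3)
E
```

```text
[ 0.50035361 -0.3327211   0.09603903]
{"linear":[-7.2, 9.3, -0.1],"rot":[0.001, -0.0, -0.141]}
{"linear":[-8.5, 8.2, -0.2],"rot":[0.001, -0.0, -0.141]}
{"linear":[-9.5, 6.9, -0.2],"rot":[0.001, -0.0, -0.141]}
{"linear":[-10.4, 5.5, -0.2],"rot":[0.001, -0.0, -0.141]}
{"linear":[-11.1, 4.0, -0.2],"rot":[0.001, -0.001, -0.141]}
{"linear":[-11.6, 2.4, -0.1],"rot":[0.001, -0.001, -0.141]}
{"linear":[-11.8, 0.8, -0.1],"rot":[0.001, -0.0, -0.141]}
{"linear":[-11.8, -0.9, -0.2],"rot":[0.001, -0.001, -0.141]}
{"linear":[-11.5, -2.5, -0.1],"rot":[0.001, -0.0, -0.141]}
{"linear":[-11.0, -4.1, -0.1],"rot":[0.0, -0.001, -0.142]}
{"linear":[-10.4, -5.7, -0.2],"rot":[0.001, -0.0, -0.141]}
--
```

View pics/w6.png

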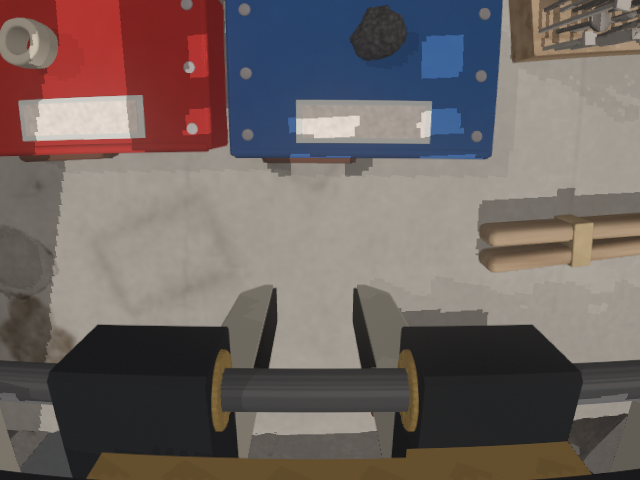

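The wrist view shows equal tail slivers at red (20-115, 156) and blue (262-355, 158), with the charcoal, ring and clamp undisturbed. Moving over mould c.

Emit:
servo_tool(
  series=[
    {"linear": [-7,9.5,0],"rot": [0.001,0,-0.141],"hand": 64},
    {"linear": [-8.5,8,0],"rot": [0.001,0,-0.141],"hand": 64},
    {"linear": [-9.5,7,0],"rot": [0.001,0,-0.141],"hand": 64},
    {"linear": [-10.5,5.5,0],"rot": [0.001,0,-0.141],"hand": 64},
    {"linear": [-11,4,0],"rot": [0.001,-0.001,-0.141],"hand": 64},
  ],
)

```text
time_s: 17.4
ee_pos: [0.4591, -0.3757, 0.0895]
orientation: [[0.774, 0.633, -0.002], [0.633, -0.774, 0.006], [0.002, -0.006, -1.0]]
ft_force: [0.3, 0.3, 0.6]
width: 0.0637
grasp_force: 0.0
```

Emit:
servo_tool(
  series=[
    {"linear": [-11.5,2.5,0],"rot": [0.001,-0.001,-0.141],"hand": 64},
    {"linear": [-12,1,0],"rot": [0.001,0,-0.141],"hand": 64},
    {"linear": [-12,-1,0],"rot": [0.001,-0.001,-0.141],"hand": 64},
    {"linear": [-11.5,-2.5,0],"rot": [0.001,0,-0.141],"hand": 64},
    {"linear": [-11,-4,0],"rot": [0,-0.001,-0.141],"hand": 64},
  ],
)

```text
time_s: 17.9
ee_pos: [0.422, -0.422, 0.0894]
orientation: [[0.179, 0.984, -0.006], [0.984, -0.179, 0.006], [0.005, -0.007, -1.0]]
ft_force: [-0.3, 0.3, 0.3]
width: 0.064
grasp_force: 0.0
```

Emit:
servo_tool(
  series=[
    {"linear": [-10.5,-5.5,0],"rot": [0.001,0,-0.141],"hand": 64},
    {"linear": [0,0,0],"rot": [0,0,0],"hand": 64},
  ],
)

```text
time_s: 18.1
ee_pos: [0.4129, -0.433, 0.0893]
orientation: [[0.049, 0.999, -0.008], [0.999, -0.049, 0.005], [0.005, -0.009, -1.0]]
ft_force: [0.0, -0.3, -1.3]
width: 0.0642
grasp_force: 0.0
```

```bash
python3 - <<'E'
from m import *; from p import *
s=get_state(); print(s["ee_pos"],s["width"],s["joint_pos"],s["orientation"].round(3))
c=capture("wrist")
for k,z in blobs(c,(0,60,30),(14,200,190),(.01,.035),1500,s):
    r=rect(c,k,.024,s); print(r,z,cv2.boundingRect(k))
    a=np.radians(r[4]); 
    if abs(r[0]-418)<15: plan([(r[0]-28*np.cos(a),r[1]-28*np.sin(a),19.5,r[4])],step=25)
E
```

```text
[ 0.41291683 -0.4329751   0.08929146] 0.06415502902599346 [ 55.06886243  41.71991112 -17.88929253  98.33203695  17.48919897
  43.27599096  25.69711738] [[ 0.049  0.999 -0.008]
 [ 0.999 -0.049  0.005]
 [ 0.005 -0.009 -1.   ]]
[ 419.5 -404.    74.2   49.9   87.3] 0.025825184444849686 (278, 141, 98, 140)
{"linear":[-0.1, 1.6, 23.4],"rot":[-0.003, -0.002, -0.001]}
{"linear":[-0.1, 1.5, 23.3],"rot":[-0.002, -0.002, -0.001]}
{"linear":[-0.1, 1.4, 23.4],"rot":[-0.003, -0.002, -0.001]}
--
[ 558.7 -331.9   49.9   22.8   88.2] 0.024848070638487388 (571, 12, 47, 102)
```

Emit:
servo_tool(
  series=[
    {"linear": [0,2.5,23],"rot": [-0.004,-0.003,-0.001],"hand": 64},
    {"linear": [0,2,23],"rot": [-0.004,-0.003,0],"hand": 64},
    {"linear": [0,0,14],"rot": [0,0,0],"hand": 64},
    {"linear": [0,0,9.5],"rot": [0,0,0],"hand": 64},
    {"linear": [0,0,0],"rot": [0,0,0],"hand": 64},
  ],
)

```text
time_s: 18.65
ee_pos: [0.4189, -0.4306, 0.02]
orientation: [[0.044, 0.999, -0.001], [0.999, -0.044, -0.0], [-0.0, -0.001, -1.0]]
ft_force: [-0.3, -0.3, 0.4]
width: 0.064
grasp_force: 0.0
```

Emit:
servo_tool(
  series=[
    {"linear": [0,0,0],"rot": [0,0,0],"hand": 40},
    {"linear": [0,0,0],"rot": [0,0,0],"hand": 40},
    {"linear": [0,0,0],"rot": [0,0,0],"hand": 40},
    {"linear": [0,0,0],"rot": [0,0,0],"hand": 40},
  ],
)

```text
time_s: 19.05
ee_pos: [0.4192, -0.4322, 0.0222]
orientation: [[0.044, 0.999, 0.001], [0.999, -0.044, -0.003], [-0.003, 0.002, -1.0]]
ft_force: [0.2, -0.4, 2.6]
width: 0.0494
grasp_force: 40.0
```

Emit:
servo_tool(
  series=[
    {"linear": [0,0,-15],"rot": [0,0,0],"hand": 40},
    {"linear": [0,0,-20],"rot": [0,0,0],"hand": 40},
    {"linear": [0,0,-20],"rot": [0,0,0],"hand": 40},
    {"linear": [0,0,0],"rot": [0,0,0],"hand": 40},
    {"linear": [0,0,0],"rot": [0,0,0],"hand": 40},
  ],
)

```text
time_s: 19.55
ee_pos: [0.4187, -0.4313, 0.0763]
orientation: [[0.044, 0.999, 0.001], [0.999, -0.044, -0.002], [-0.002, 0.001, -1.0]]
ft_force: [-0.1, -0.3, -5.7]
width: 0.0496
grasp_force: 40.0
```

```bash
python3 - <<'E'
from m import *; from p import *
s=get_state(); print(s["ee_pos"],s["ft_force"])
c=capture("wrist")
for k,z in blobs(c,(0,60,30),(14,200,190),(.05,.1),1500,s): print("held",rect(c,k,z,s),z)
print(get_state()["ft_force"])
print("red");plan([(440,-256,78,-1.2)],ang=8.3)
print("blue");plan([(440,-389,78,-1.9)],ang=8.3)
E
```

```text
[ 0.4186859  -0.43133562  0.07631844] [-0.08657619 -0.34979092 -5.7385101 ]
held [ 419.7 -402.1   74.4   49.4   87.5] 0.0797952965131174
[ 1.08053605  0.56137832 -5.22698477]
red
{"linear":[16.0, 1.3, -0.2],"rot":[0.0, 0.0, 0.141]}
{"linear":[16.0, -1.0, -0.2],"rot":[0.0, 0.0, 0.141]}
{"linear":[15.7, -3.2, -0.3],"rot":[0.0, 0.0, 0.141]}
{"linear":[15.1, -5.4, -0.2],"rot":[0.0, 0.0, 0.141]}
{"linear":[14.2, -7.5, -0.3],"rot":[0.0, 0.0, 0.141]}
{"linear":[13.0, -9.4, -0.2],"rot":[0.0, 0.0, 0.14]}
{"linear":[11.6, -11.1, -0.3],"rot":[0.0, 0.0, 0.141]}
{"linear":[9.9, -12.6, -0.2],"rot":[0.0, 0.0, 0.14]}
{"linear":[8.0, -13.8, -0.3],"rot":[0.0, 0.0, 0.141]}
{"linear":[6.0, -14.9, -0.2],"rot":[0.0, 0.001, 0.14]}
{"linear":[3.9, -15.5, -0.3],"rot":[0.001, -0.0, 0.141]}
--
blue
{"linear":[3.9, 1.8, -0.2],"rot":[0.0, 0.0, 0.142]}
{"linear":[4.1, 1.2, -0.2],"rot":[0.0, 0.0, 0.142]}
{"linear":[4.3, 0.7, -0.2],"rot":[0.0, 0.0, 0.142]}
{"linear":[4.3, 0.0, -0.2],"rot":[0.0, 0.0, 0.142]}
{"linear":[4.3, -0.6, -0.2],"rot":[0.0, 0.0, 0.142]}
{"linear":[4.1, -1.1, -0.3],"rot":[0.0, 0.0, 0.142]}
{"linear":[3.9, -1.7, -0.2],"rot":[0.0, 0.0, 0.142]}
{"linear":[3.7, -2.3, -0.3],"rot":[0.0, 0.0, 0.141]}
{"linear":[3.3, -2.8, -0.2],"rot":[0.0, 0.0, 0.142]}
{"linear":[2.9, -3.2, -0.3],"rot":[0.0, 0.0, 0.141]}
{"linear":[2.4, -3.5, -0.2],"rot":[0.001, 0.001, 0.142]}
--
```

Mould c is about 5.4 N, so it is heavy and goes to red's right slot.

Emit:
servo_tool(
  series=[
    {"linear": [16,1.5,0],"rot": [0,0,0.141],"hand": 40},
    {"linear": [16,-1,0],"rot": [0,0,0.141],"hand": 40},
    {"linear": [15.5,-3,0],"rot": [0,0,0.141],"hand": 40},
    {"linear": [15,-5.5,0],"rot": [0,0,0.141],"hand": 40},
    {"linear": [14,-7.5,0],"rot": [0,0,0.141],"hand": 40},
  ],
)

```text
time_s: 20.1
ee_pos: [0.4281, -0.3509, 0.0747]
orientation: [[0.685, 0.729, -0.002], [0.729, -0.685, -0.0], [-0.001, -0.001, -1.0]]
ft_force: [0.6, -0.0, -4.3]
width: 0.0496
grasp_force: 40.0
```

Emit:
servo_tool(
  series=[
    {"linear": [13,-9.5,0],"rot": [0,0,0.141],"hand": 40},
    {"linear": [11.5,-11,0],"rot": [0,0,0.141],"hand": 40},
    {"linear": [10,-12.5,0],"rot": [0,0,0.141],"hand": 40},
    {"linear": [8,-14,0],"rot": [0,0,0.141],"hand": 40},
    {"linear": [6,-15,0],"rot": [0,0,0.141],"hand": 40},
  ],
)

```text
time_s: 20.6
ee_pos: [0.4381, -0.2711, 0.0747]
orientation: [[0.994, 0.111, -0.002], [0.111, -0.994, -0.0], [-0.002, 0.0, -1.0]]
ft_force: [-0.3, -0.0, -4.9]
width: 0.0493
grasp_force: 40.0
```

Emit:
servo_tool(
  series=[
    {"linear": [4,-15,0],"rot": [0,0,0.14],"hand": 40},
    {"linear": [0,0,0],"rot": [0,0,0],"hand": 40},
    {"linear": [0,0,0],"rot": [0,0,0],"hand": 40},
  ],
)

```text
time_s: 20.9
ee_pos: [0.4408, -0.2571, 0.0752]
orientation: [[1.0, -0.019, -0.001], [-0.019, -1.0, -0.002], [-0.001, 0.002, -1.0]]
ft_force: [0.5, 0.5, -4.1]
width: 0.0495
grasp_force: 40.0
```

```bash
python3 - <<'E'
from m import *; from p import *
s=get_state(); print(s["ee_pos"],s["ft_force"])
c=capture("wrist")
for k,z in blobs(c,(0,60,30),(14,200,190),(.05,.1),1500,s): print("held",rect(c,k,z,s),z,cv2.boundingRect(k))
for k,z in blobs(c,(0,60,30),(14,200,190),(.0,.035),200,s):
    p=plane(c,k.reshape(-1,2),.024,s); print("tail",p.min(0).round(4),p.max(0).round(4),cv2.boundingRect(k))
h=cv2.cvtColor(c["frame"],cv2.COLOR_RGB2HSV); P=cloud(c,s)
red=(h[...,1]>170)&(h[...,2]>70)&((h[...,0]<6)|(h[...,0]>174))&(P[...,0]>.5)
red=cv2.morphologyEx(red.astype(np.uint8),2,np.ones((3,3)))
for k in cv2.findContours(red,0,1)[0]:
    if cv2.contourArea(k)>40: print("red",cv2.boundingRect(k)); m=np.zeros_like(red); cv2.drawContours(m,[k],-1,1,-1); q=P[m>0]; print(np.percentile(q,[2,98],axis=0).round(4).tolist())
plan([(470,-253,60,-1.2),(470,-253,26,-1.2)],step=20)
E
```

```text
[ 0.44081209 -0.25711831  0.07523715] [ 0.53375389  0.50413223 -4.09036114]
held [ 469.7 -257.5   74.8   49.3   -1.1] 0.07877047163286269 (244, 149, 141, 196)
tail [ 0.5517 -0.356   0.024 ] [ 0.5637 -0.3025  0.024 ] (411, 12, 116, 30)
tail [ 0.5637 -0.1708  0.024 ] [ 0.5717 -0.1556  0.024 ] (86, 5, 33, 18)
tail [ 0.5581 -0.2254  0.024 ] [ 0.571 -0.173  0.024] (123, 1, 115, 31)
red (360, 0, 15, 19)
[[0.5641, -0.2843, 0.0052], [0.5697, -0.2791, 0.0414]]
red (71, 0, 116, 22)
[[0.5663, -0.2054, 0.0049], [0.5748, -0.1593, 0.0435]]
{"linear":[14.6, -2.9, 7.7],"rot":[0.001, 0.0, -0.0]}
{"linear":[14.6, -2.8, 7.7],"rot":[0.002, 0.0, -0.0]}
--
{"linear":[-0.0, 0.0, 17.0],"rot":[-0.0, 0.0, -0.0]}
{"linear":[-0.0, 0.0, 17.0],"rot":[-0.0, 0.0, -0.0]}
--
```

The gap for c runs from y = -0.225 to -0.280, so I'm aiming for a centre of about -0.252.

Emit:
servo_tool(
  series=[
    {"linear": [14.5,-3.5,8],"rot": [0.001,0,0],"hand": 40},
    {"linear": [14.5,-3.5,8],"rot": [0.001,0,0],"hand": 40},
    {"linear": [0,0,18],"rot": [0,0,0],"hand": 40},
    {"linear": [0,0,15],"rot": [0,0,0],"hand": 40},
    {"linear": [0,0,0],"rot": [0,0,0],"hand": 40},
  ],
)

```text
time_s: 21.45
ee_pos: [0.4703, -0.25, 0.0243]
orientation: [[1.0, -0.022, -0.003], [-0.022, -1.0, 0.002], [-0.003, -0.002, -1.0]]
ft_force: [0.6, 0.0, -5.1]
width: 0.0496
grasp_force: 40.0
```

```bash
python3 - <<'E'
from m import *
s=get_state(); print(s["ee_pos"],s["ft_force"],s["orientation"].round(4)[0])
c=capture("wrist"); P=cloud(c,s)
for k,z in blobs(c,(0,60,30),(14,200,190),(.0,.06),200,s):
    p=plane(c,k.reshape(-1,2),.024,s); print("brown",rect(c,k,z,s),z,p.min(0).round(4),p.max(0).round(4))
h=cv2.cvtColor(c["frame"],cv2.COLOR_RGB2HSV)
red=(h[...,1]>150)&(h[...,2]>50)&((h[...,0]<6)|(h[...,0]>174))&(P[...,0]>.54)&(P[...,2]<.034)&(P[...,2]>.002)
q=P[red]; w=q[q[:,1]<-.24]; print(len(w),np.percentile(w,[3,50,97],axis=0).round(4) if len(w) else "")
E
```

```text
[ 0.4702831  -0.25000324  0.02433867] [ 0.63641475  0.01276794 -5.10114934] [ 0.9998 -0.0219 -0.0027]
brown [ 499.1 -250.4   74.8   49.3   -1.2] 0.027797661575727287 [ 0.4592 -0.2758  0.024 ] [ 0.5365 -0.2245  0.024 ]
brown [ 557.7 -327.8   55.2    7.    88.6] 0.02511939079597031 [ 0.5541 -0.3562  0.024 ] [ 0.562  -0.3006  0.024 ]
brown [ 570.7 -221.2  127.2   26.3   86.8] 0.04172151528868401 [ 0.5603 -0.2897  0.024 ] [ 0.5929 -0.1454  0.024 ]
156 [[ 0.5649 -0.2836  0.0053]
 [ 0.5654 -0.2817  0.0167]
 [ 0.568  -0.281   0.0304]]
```

Emit:
servo_tool(
  series=[
    {"linear": [12,0,0],"rot": [0,0,0],"hand": 40},
    {"linear": [12,0,0],"rot": [0,0,0],"hand": 40},
    {"linear": [12,0,0],"rot": [0,0,0],"hand": 40},
    {"linear": [0,0,0],"rot": [0,0,0],"hand": 40},
  ],
)

```text
time_s: 21.9
ee_pos: [0.5099, -0.2519, 0.0278]
orientation: [[1.0, -0.021, 0.006], [-0.021, -1.0, -0.002], [0.006, 0.001, -1.0]]
ft_force: [0.6, -0.4, -5.3]
width: 0.0493
grasp_force: 40.0
```

Emit:
servo_tool(
  series=[
    {"linear": [12,0,0.5],"rot": [0,0,0],"hand": 40},
    {"linear": [12,0,0.5],"rot": [0,0,0],"hand": 40},
    {"linear": [0,0,0],"rot": [0,0,0],"hand": 40},
  ],
)

```text
time_s: 22.2
ee_pos: [0.5323, -0.2523, 0.0264]
orientation: [[1.0, -0.022, 0.004], [-0.022, -1.0, -0.001], [0.004, 0.001, -1.0]]
ft_force: [-0.2, 0.9, -4.8]
width: 0.0497
grasp_force: 40.0
```

Emit:
servo_tool(
  series=[
    {"linear": [8,0,1],"rot": [0,0,0],"hand": 40},
    {"linear": [0,0,2.5],"rot": [0,0,0],"hand": 40},
    {"linear": [0,0,1.5],"rot": [0,0,0],"hand": 40},
    {"linear": [0,0,0],"rot": [0,0,0],"hand": 60},
    {"linear": [0,0,0],"rot": [0,0,0],"hand": 60},
  ],
)

```text
time_s: 22.7
ee_pos: [0.5386, -0.2532, 0.0217]
orientation: [[1.0, -0.024, 0.002], [-0.024, -1.0, -0.001], [0.002, 0.001, -1.0]]
ft_force: [0.1, -1.2, -0.0]
width: 0.0593
grasp_force: 0.0
```

Emit:
servo_tool(
  series=[
    {"linear": [-18,0,0],"rot": [0,0,0],"hand": 60},
    {"linear": [-18,0,0],"rot": [0,0,0],"hand": 60},
    {"linear": [0,0,0],"rot": [0,0,0],"hand": 5},
    {"linear": [0,0,0],"rot": [0,0,0],"hand": 5},
    {"linear": [0,0,0],"rot": [0,0,0],"hand": 5},
  ],
)

```text
time_s: 23.2
ee_pos: [0.5039, -0.2519, 0.0213]
orientation: [[1.0, -0.022, 0.003], [-0.022, -1.0, -0.001], [0.003, 0.001, -1.0]]
ft_force: [0.3, -0.5, -0.1]
width: 0.0409
grasp_force: 0.0
```

Emit:
servo_tool(
  series=[
    {"linear": [0,0,0],"rot": [0,0,0],"hand": 5},
    {"linear": [10,0,0],"rot": [0,0,0],"hand": 5},
    {"linear": [10,0,0],"rot": [0,0,0],"hand": 5},
    {"linear": [0,0,0],"rot": [0,0,0],"hand": 5},
  ],
)

```text
time_s: 23.6
ee_pos: [0.5247, -0.2521, 0.0209]
orientation: [[1.0, -0.021, 0.003], [-0.021, -1.0, -0.001], [0.003, 0.001, -1.0]]
ft_force: [0.5, -0.1, 0.1]
width: 0.0086
grasp_force: 0.0
```

Emit:
servo_tool(
  series=[
    {"linear": [8,0,0],"rot": [0,0,0],"hand": 5},
    {"linear": [8,0,0],"rot": [0,0,0],"hand": 5},
    {"linear": [6,0,0],"rot": [0,0,0],"hand": 5},
    {"linear": [0,0,0],"rot": [0,0,0],"hand": 5},
  ],
)

```text
time_s: 24.0
ee_pos: [0.5462, -0.2525, 0.0209]
orientation: [[1.0, -0.022, 0.003], [-0.022, -1.0, -0.001], [0.003, 0.001, -1.0]]
ft_force: [-0.3, 0.0, -0.1]
width: 0.0047
grasp_force: 0.0
```

Emit:
servo_tool(
  series=[
    {"linear": [3,0,0],"rot": [0,0,0],"hand": 5},
    {"linear": [0,0,0],"rot": [0,0,0],"hand": 5},
  ],
)

```text
time_s: 24.2
ee_pos: [0.5472, -0.2527, 0.021]
orientation: [[1.0, -0.023, 0.0], [-0.023, -1.0, 0.0], [0.0, -0.0, -1.0]]
ft_force: [-1.6, 0.5, 1.1]
width: 0.0057
grasp_force: 0.9
```

Emit:
servo_tool(
  series=[
    {"linear": [2,0,0],"rot": [0,0,0],"hand": 5},
    {"linear": [0,0,0],"rot": [0,0,0],"hand": 5},
  ],
)

```text
time_s: 24.4
ee_pos: [0.5492, -0.2529, 0.021]
orientation: [[1.0, -0.023, 0.0], [-0.023, -1.0, -0.0], [0.0, 0.0, -1.0]]
ft_force: [-2.1, 0.9, 1.6]
width: 0.0047
grasp_force: 1.3
```

Emit:
servo_tool(
  series=[
    {"linear": [2,0,0],"rot": [0,0,0],"hand": 5},
    {"linear": [0,0,0],"rot": [0,0,0],"hand": 5},
  ],
)

```text
time_s: 24.6
ee_pos: [0.5517, -0.253, 0.021]
orientation: [[1.0, -0.023, 0.001], [-0.023, -1.0, -0.001], [0.001, 0.0, -1.0]]
ft_force: [-1.8, 0.4, -0.4]
width: 0.005
grasp_force: 1.1
```

Emit:
servo_tool(
  series=[
    {"linear": [2,0,0],"rot": [0,0,0],"hand": 5},
    {"linear": [0,0,0],"rot": [0,0,0],"hand": 5},
  ],
)

```text
time_s: 24.8
ee_pos: [0.5518, -0.253, 0.021]
orientation: [[1.0, -0.024, -0.003], [-0.024, -1.0, 0.001], [-0.003, -0.0, -1.0]]
ft_force: [-4.8, 0.1, 4.1]
width: 0.005
grasp_force: 2.6
```

Emit:
servo_tool(
  series=[
    {"linear": [2,0,0],"rot": [0,0,0],"hand": 5},
    {"linear": [0,0,0],"rot": [0,0,0],"hand": 5},
  ],
)

```text
time_s: 25.0
ee_pos: [0.5519, -0.253, 0.0209]
orientation: [[1.0, -0.024, -0.006], [-0.024, -1.0, 0.002], [-0.006, -0.001, -1.0]]
ft_force: [-7.5, 1.3, 5.3]
width: 0.0052
grasp_force: 4.1
```

Emit:
servo_tool(
  series=[
    {"linear": [2,0,0],"rot": [0,0,0],"hand": 5},
    {"linear": [0,0,0],"rot": [0,0,0],"hand": 5},
  ],
)

```text
time_s: 25.2
ee_pos: [0.5519, -0.253, 0.0208]
orientation: [[1.0, -0.025, -0.01], [-0.025, -1.0, 0.003], [-0.01, -0.002, -1.0]]
ft_force: [-10.7, 0.7, 8.2]
width: 0.005
grasp_force: 5.5
```

Mould c is home: its stop position agrees with mould a's plus the rack's yaw. Backing off for a final check.

Emit:
servo_tool(
  series=[
    {"linear": [-25,0,0],"rot": [0,0,0],"hand": 5},
    {"linear": [-30,0,0],"rot": [0,0,0],"hand": 5},
    {"linear": [0,0,-35],"rot": [0,0,0],"hand": 5},
    {"linear": [0,0,-35],"rot": [0,0.012,0],"hand": 5},
    {"linear": [0,0,0],"rot": [0,0,0],"hand": 5},
  ],
)

```text
time_s: 25.7
ee_pos: [0.5069, -0.254, 0.0959]
orientation: [[0.999, -0.024, 0.026], [-0.023, -1.0, -0.006], [0.026, 0.006, -1.0]]
ft_force: [1.1, -1.0, 0.2]
width: 0.0052
grasp_force: 0.0
```

```bash
python3 - <<'E'
from m import *
s=get_state(); print(s["ee_pos"],s["time_s"],s["ft_force"])
c=capture("wrist"); f=c["frame"].astype(int); h=cv2.cvtColor(c["frame"],cv2.COLOR_RGB2HSV)
# per column through each mould: brown rows between roof edge and counter
T=np.linalg.inv(world_T(c,s)); fl=cam(c)
for y in(-.185,-.197,-.210,-.240,-.253,-.266,-.320,-.331,-.343):
    p=T@[.560,y,.024,1]; a=p[:2]/p[2]; a=a*(1+c["k1"]*(a@a)); u,v=np.round(a*fl+[c["cx"],c["cy"]]).astype(int)
    rows=np.arange(v-25,v+25); hh=h[rows,u]; b=rows[(hh[:,1]>60)&(hh[:,1]<140)&(hh[:,0]<14)&(hh[:,2]<150)]
    if len(b): x=plane(c,[[u,b.max()],[u,b.min()]],.024,s); e=plane(c,[[u,b.min()]],.04,s); print(y,b.min(),b.max(),"tail x",x[0,0].round(4),"roof x",e[0,0].round(4))
c=capture("top")
for nm,lo,hi in(("mould",(0,60,30),(14,200,190)),):
    for k,z in blobs(c,lo,hi,(.012,.035),20): print(nm,rect(c,k,.024))
E
```

```text
[ 0.50694652 -0.25401629  0.09594169] 25.7 [ 1.13544406 -0.96481411  0.24427916]
-0.185 163 167 tail x 0.563 roof x 0.566
-0.197 162 167 tail x 0.5626 roof x 0.5661
-0.21 162 166 tail x 0.5627 roof x 0.5657
-0.24 147 166 tail x 0.5618 roof x 0.5721
-0.253 162 166 tail x 0.5614 roof x 0.5646
-0.266 162 166 tail x 0.5611 roof x 0.5643
-0.32 170 173 tail x 0.5564 roof x 0.5595
-0.331 171 173 tail x 0.5562 roof x 0.5588
-0.343 171 174 tail x 0.5555 roof x 0.5587
```

```bash
python3 -c "
from bench import *
print(job_done())"
```

```text
the job is handed in; nothing more can be done
None
```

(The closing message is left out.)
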